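Change over the bottle warmer and reset its clamp screw

TASK

Change the batch in the bottle warmer: unscrew the thumbscrew until the sliding jaw comes free, pull the jaw right open, lift out every finished green-capped bottle and stand it in the white tray, and stand every red-capped bottle in a place of its own between the jaws. Then push the jaw fully home, turn the thumbscrew clockwise until it bottoms, and back it off a quarter of a turn so that the jaw is held but can still float as it heats. Leave the dark bottle and the little blue-capped vial where they are.

Things in the scene. Friction and masses are not known exactly. Their poses are not given: they have to be found in the camera images.
- warmer: bottle warmer, light grey base, two toothed aluminium jaws, 257 x 250 mm, fixed. Origin under the middle place, on the worktop; x to its back, y left, z up. Bottles stand side by side along y on its deck, 20 mm up. Fixed jaw: face at x +22.75 mm, top 54 mm up; control head x +52 to +100, 70 mm high. Triangular teeth at y +-32 and +-96 mm stand 20 mm out of both jaw faces, between the places
- place_1 (a point): bottle place 1 of the warmer: point on the deck (20 mm above the worktop) where the axis of a bottle stands; in the warmer's frame x 0, y +64, z 20 mm. Play with the jaw home: about 1 mm fore and aft, 3.5 mm sideways
- place_2 (a point): bottle place 2 of the warmer: point on the deck (20 mm above the worktop) where the axis of a bottle stands; in the warmer's frame x 0, y +0, z 20 mm. Play with the jaw home: about 1 mm fore and aft, 3.5 mm sideways
- place_3 (a point): bottle place 3 of the warmer: point on the deck (20 mm above the worktop) where the axis of a bottle stands; in the warmer's frame x 0, y -64, z 20 mm. Play with the jaw home: about 1 mm fore and aft, 3.5 mm sideways
- jaw (a joint): sliding front jaw, 232 mm wide, 54 mm high; m: 0 = home (stop), 0.040 = fully open, along the warmer's -x; its face is at warmer x -22.75 mm less this value. 3 N of friction, stays where left. When home it is locked by the thumbscrew's point, which enters a slot in the deck (1.7 mm of float) and clears it only when the screw is 4.7 rad or more from its bottom
- jaw_tab_left (a point): left pull tab of the jaw (either moves it): upright black tab, 10 mm thick along the warmer's x, 38 mm wide, from the jaw's carriage (34 mm above the worktop) to 71 mm. This point is in it, 60 mm up, at warmer x -98 (jaw home), y +74 mm
- jaw_tab_right (a point): right pull tab of the jaw (either moves it): upright black tab, 10 mm thick along the warmer's x, 38 mm wide, from the jaw's carriage (34 mm above the worktop) to 71 mm. This point is in it, 60 mm up, at warmer x -98 (jaw home), y -74 mm
- thumbscrew (a joint): vertical thumbscrew on the jaw's carriage, travels with the jaw; rad: 0 = bottomed, grows as it is unscrewed (counter-clockwise from above) to 6.0, where it is retained; rises 8 mm a turn. Turns with 0.06 N m, stays where left. A quarter turn back from the bottom reads 1.57. With the jaw not home, its point presses on the deck below 4.7 rad and it springs back
- wing (a point): middle of the thumbscrew's wing, on the screw's axis, 82 mm above the worktop when bottomed: upright black tablet 42 mm long (this frame's x), 10 mm thick (its y; grip across this), from 17 mm below this point to 13 mm above; z up. Warmer x -80 mm (jaw home), y 0
- tray: white open tray for the finished bottles, fixed; 220 mm along its x, 124 mm along its y, 24 mm high (27 mm with its rolled rim), floor 4 mm above the worktop, wall 4 mm. Origin under its centre, on the worktop. It stands on one side of the warmer, the blue pad on the other
- green_1_mid (a point): green-capped bottle 1 (finished, clear with blue content; absent in some runs, then None): 44 mm in diameter, 92 mm high; screw cap 30 mm in diameter from 73 to 91 mm above its base. This point is on its axis, 46 mm above its base; z up. 0.25 to 0.5 kg, weight low. Starts in place 1 of the warmer. Cap does not unscrew
- green_2_mid (a point): green-capped bottle 2 (finished, clear with blue content; absent in some runs, then None): 44 mm in diameter, 92 mm high; screw cap 30 mm in diameter from 73 to 91 mm above its base. This point is on its axis, 46 mm above its base; z up. 0.25 to 0.5 kg, weight low. Starts in place 2 of the warmer. Cap does not unscrew
- green_3_mid (a point): green-capped bottle 3 (finished, clear with blue content; absent in some runs, then None): 44 mm in diameter, 92 mm high; screw cap 30 mm in diameter from 73 to 91 mm above its base. This point is on its axis, 46 mm above its base; z up. 0.25 to 0.5 kg, weight low. Starts in place 3 of the warmer. Cap does not unscrew
- red_1_mid (a point): red-capped bottle 1 (next batch, white; absent in some runs, then None): 44 mm in diameter, 98 mm high; screw cap 30 mm in diameter from 79 to 97 mm above its base. This point is on its axis, 49 mm above its base; z up. 0.25 to 0.5 kg, weight low. Starts on or near the thin blue pad beside the warmer. Cap does not unscrew
- red_2_mid (a point): red-capped bottle 2 (next batch, white; absent in some runs, then None): 44 mm in diameter, 98 mm high; screw cap 30 mm in diameter from 79 to 97 mm above its base. This point is on its axis, 49 mm above its base; z up. 0.25 to 0.5 kg, weight low. Starts on or near the thin blue pad beside the warmer. Cap does not unscrew
- red_3_mid (a point): red-capped bottle 3 (next batch, white; absent in some runs, then None): 44 mm in diameter, 98 mm high; screw cap 30 mm in diameter from 79 to 97 mm above its base. This point is on its axis, 49 mm above its base; z up. 0.25 to 0.5 kg, weight low. Starts on or near the thin blue pad beside the warmer. Cap does not unscrew
- dark_mid (a point): brown-black bottle, 42 mm in diameter, 104 mm high, not part of the batch; point on its axis half-way up
- vial_mid (a point): small vial with blue cap, 22 mm in diameter, 54 mm high, not part of the batch; point on its axis half-way up

How it is judged:
By the outcome, as a careful person would: the job done as asked, in the order asked, and still so for the second after the job is handed in, with the robot touching nothing.
Of green_1, green_2, green_3 only 2 to 3 are there at a start; the rules pass over those that are not, and their reading is None.
Of red_1, red_2, red_3 only 1 to 3 are there at a start; the rules pass over those that are not, and their reading is None.
At some moment in a run one of red_1, red_2, red_3 may be knocked a few centimetres aside while the robot is not near it.
It also fails if it takes over 210 s, if anything falls off the work surface, if the arm or the gripper's body presses on something with over 40 N, if the wrist force passes 120 N, or if a joint passes its speed limit or range.

ROBOT

A 6-joint arm with a two-finger parallel gripper is mounted at the origin on a cart in front of the work surface, level with it; the furniture and walls round the work are solid. World frame = base frame: x ahead of the robot, y to its left, z up, the work surface at z = 0. Lengths are in m, angles in degrees, forces in N, time in s.
With the tool pointing down it reaches from about 0.35 to 0.85 m from the base axis. Payload 8.1 kg.
Tool frame: the origin (TCP) lies midway between the tips of the shut fingers; the grasp point (between the pads) lies 19 mm behind it; x points along the fingers, y is the direction in which the jaws open and shut, and the axes are right-handed (so a half turn about x gives the same grasp; the last joint's range is limited). The gripper opens to 85 mm and grips with 20 to 120 N. Pads are 22 mm wide; open, the fingers measure 114 mm over their backs; the gripper's body (76 mm by 85 mm) begins 54 mm behind the grasp point. The pads swing forward as they close: fully open they stand 13 mm farther back than shut.
Start: joints at [71.54, 7.471, 85.268, -0, 87.261, -4.893], TCP at [0.141, 0.583, 0.231] pointing down, gripper open.
Joint ranges: [-169.43, 169.43], [-51.17, 129.36], [1.28, 143.12], [-76.62, 256.62], [0, 156.53], [-152.29, 152.29]. Speed limits (degrees/s): [136.94, 136.94, 159.86, 180, 180, 180].

INTERFACE

Orientations are given as a 3x3 rotation matrix whose columns are the frame's x, y, z axes.
In Python, from cell import r gives the robot as it stands.
- The arm moves only by the shell command python3 -m jog 'ROWS' [FORCE]. ROWS is JSON, a list of rows, each an object with "linear": the shift along the tool's x, y, z in mm, a list of three; "dr": the turn, a rotation vector about the tool's x, y, z in degrees, a list of three; "grip": the closure, from 0 (fully open) to 1 (shut). A call has 1 to 8 rows; each row is the pose to reach, as a shift and turn from the pose commanded when the call began, along the tool's axes at that moment; what a row does not reach only later rows make up. A row lasts 1/10 s, in which the tool goes at most 50 mm and 8.59 degrees, less where a joint would pass 70% of its speed; a pose out of reach is approached as far as the arm can. A call with a gripper value outside its range is refused whole. The fingers move at their own pace and stop on an object; FORCE is the grip in N (left out, the last holds). Time passes only in rows, so rows that repeat a pose let the fingers close. It gives the time, the measured TCP pose, the force and the opening at its end, in the units of the state.
- r.observe(): the state, without advancing time (a new reading comes with each control period).
- r.snapshot(name): name is "side" or "top" or "wrist"; returns the picture (400x640x3 uint8, red, green, blue); there is no depth.
- r.get_calibration(name): a dict with "mtx" (3x3 intrinsics, pixels), "R" (3x3) and "t" (3): a world point X has camera coordinates R X + t. Camera axes: x right, y down, z forward; pixel columns grow to the right and rows downward; lengths in m; the calibration is good to about 2 mm. The wrist camera is an equidistant fisheye: a pixel r from the principal point sees the ray r / f radians off the axis. A picture is of the moment at which its call begins: read the wrist's pose just before it. get_calibration takes no time and is no camera call; for the wrist camera it gives the pose at the moment of the call.
- r.finish_job(): hands the job in, once; it reports no verdict.
Trained networks look in the newest picture that a camera, given by its name, has taken for a name from the list of things; names that differ only in an ending like _2 or _b are one class to them, and where a whole thing is asked for, a point or a joint stands for the part that bears it (a point fixed in the world has none). Each returns a list of dicts, best first, with "p" (0 to 1); they miss things now and then, are a little off and sometimes report something else, mostly with a low value. They report only what shows in the picture. A call takes as long as a camera call.
- r.spot_in(camera, target): "position" ([row, column] in pixels, amid what is visible of it).
- r.place_of(camera, target): "position" ([row, column] in pixels: a listed point, or the origin of a listed thing).
The state is a dict: "time": time; "qpos": joint angles; "qvel": joint speeds; "tau": joint torques, N m; "eef_pos": TCP position; "ee_rot": TCP orientation; "wrist_force": force on the tool from outside, world axes, zero at the start; "torque": the same for the moment, N m; "finger_gap": finger opening in m.
Only numpy, scipy, OpenCV 4.12 (cv2) and the standard library are available. Lean on these libraries where they do the work, as an engineer would, in place of code of your own. Each camera call takes 0.05 s, during which the arm holds its last target. There are 200 camera calls.

## Working session

There is one attempt and no reset: what is moved stays moved. The work goes in short steps, Python scripts to look and compute and a shell command to move; the robot and the scene stay as the last step left them, time stands still between calls to the robot, and variables do not carry over. Pictures are saved under pics/ and viewed, about 12 in all and at most 16, crops included, and the job is handed in when it is done.

```bash
ls; mkdir -p pics; python3 - <<'E'
from cell import r
import cv2,numpy as np
s=r.observe();print({k:np.round(v,3).tolist() for k,v in s.items()})
for c in("top","side"):
    im=r.snapshot(c);cv2.imwrite(f"pics/{c}0.png",im[:,:,::-1])
    k=r.get_calibration(c);print(c,{a:np.round(b,4).tolist() for a,b in k.items()})
    for n in("warmer","tray","wing","jaw_tab_left","jaw_tab_right","place_2","green_1_mid","red_1_mid","dark_mid","vial_mid"):
        print(n,[(np.round(d["position"],1).tolist(),round(d["p"],2)) for d in r.place_of(c,n)])
E
```

```text
pics
{'time': 0.0, 'qpos': [71.539, 7.514, 85.33, 0.001, 87.262, -4.893], 'qvel': [-0.006, 0.058, -0.008, -0.004, -0.051, 0.048], 'tau': [-0.0, -56.938, -50.056, 0.0, 0.014, 0.0], 'eef_pos': [0.141, 0.583, 0.23], 'ee_rot': [[-0.001, 0.235, 0.972], [-0.002, 0.972, -0.235], [-1.0, -0.002, -0.0]], 'wrist_force': [-0.216, -0.459, 0.313], 'torque': [-0.015, 0.043, -0.026], 'finger_gap': 0.086}
top {'mtx': [[459.345, 0.0, 313.147], [0.0, 459.345, 197.5699], [0.0, 0.0, 1.0]], 'R': [[0.021, -0.9997, 0.0088], [-0.9803, -0.0224, -0.1961], [0.1963, -0.0045, -0.9805]], 't': [-0.034, 0.546, 1.1406]}
warmer [([166.5, 290.3], 0.19)]
tray [([232.0, 215.6], 0.96)]
wing [([194.8, 318.5], 0.65), ([256.1, 432.6], 0.47), ([229.5, 217.6], 0.46)]
jaw_tab_left [([211.2, 286.9], 0.61)]
jaw_tab_right [([201.9, 347.2], 0.81)]
place_2 [([174.0, 316.7], 0.83), ([170.7, 338.4], 0.74), ([177.0, 292.7], 0.56), ([169.0, 286.9], 0.49), ([210.2, 286.9], 0.4)]
green_1_mid [([170.0, 290.4], 0.73)]
red_1_mid []
dark_mid [([143.8, 411.2], 0.86)]
vial_mid [([270.9, 344.4], 0.48)]
side {'mtx': [[388.2552, 0.0, 318.3511], [0.0, 388.2552, 203.1145], [0.0, 0.0, 1.0]], 'R': [[0.8785, -0.4777, 0.0072], [-0.2554, -0.4823, -0.838], [0.4037, 0.7343, -0.5457]], 't': [-0.4934, 0.211, 0.7394]}
warmer [([224.6, 346.2], 0.95), ([210.2, 327.8], 0.21)]
tray [([193.4, 248.5], 0.73), ([208.3, 330.5], 0.31)]
wing [([211.0, 318.4], 0.58)]
jaw_tab_left []
jaw_tab_right []
place_2 [([211.9, 329.1], 0.94), ([232.2, 362.8], 0.91), ([218.5, 342.8], 0.74)]
green_1_mid [([195.8, 329.1], 0.78)]
red_1_mid []
dark_mid [([261.9, 444.2], 0.7)]
vial_mid [([207.3, 347.2], 0.68), ([277.8, 258.4], 0.58)]
```

View pics/top0.png

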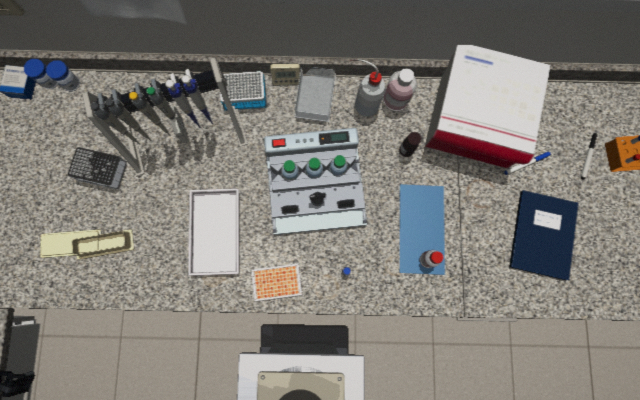

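View pics/side0.png

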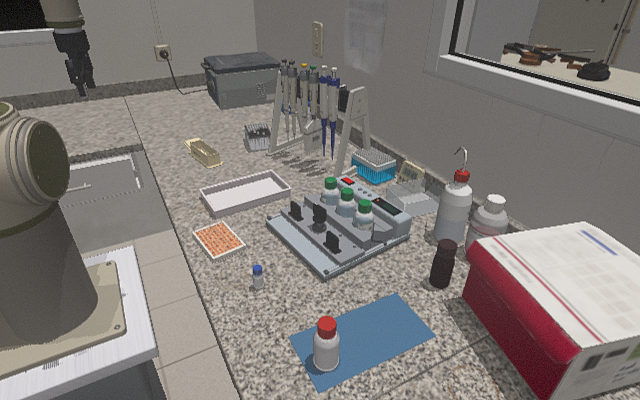

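```bash
cat > h.py <<'E'
import numpy as np,cv2
from cell import r
def ray(cam,pos,k=None):
    k=k or r.get_calibration(cam);K,R,t=[np.array(k[a]) for a in("mtx","R","t")]
    v,u=pos
    x=np.array([(u-K[0,2])/K[0,0],(v-K[1,2])/K[1,1]])
    if cam=="wrist":
        th=np.hypot(*x);x=x*(np.sin(th)/max(th,1e-9));d=np.array([*x,np.cos(th)])
    else: d=np.array([*x,1.])
    return -R.T@t,R.T@d
def onz(cam,pos,z,k=None):
    c,d=ray(cam,pos,k);return c+d*(z-c[2])/d[2]
def proj(cam,X,k=None):
    k=k or r.get_calibration(cam);K,R,t=[np.array(k[a]) for a in("mtx","R","t")]
    p=R@np.array(X)+t
    if cam=="wrist":
        th=np.arctan2(np.hypot(p[0],p[1]),p[2]);s=th/max(np.hypot(p[0],p[1]),1e-9)
        x=p[:2]*s
    else:x=p[:2]/p[2]
    return x[1]*K[1,1]+K[1,2],x[0]*K[0,0]+K[0,2]
def blobs(im,col,amin=15):
    h=cv2.cvtColor(im,cv2.COLOR_RGB2HSV);H,S,V=[h[...,i].astype(int) for i in range(3)]
    m={"green":(H>60)&(H<90)&(S>120)&(V>50),"red":((H<8)|(H>172))&(S>140)&(V>90)}[col].astype(np.uint8)
    n,_,st,ce=cv2.connectedComponentsWithStats(m)
    return [(int(st[i,4]),ce[i][::-1].round(1).tolist()) for i in range(1,n) if st[i,4]>=amin]
def wr(name=None):
    k=r.get_calibration("wrist");im=r.snapshot("wrist")
    if name:cv2.imwrite(f"pics/{name}.png",im[:,:,::-1])
    return im,k
E
python3 - <<'E'
from h import *
t=cv2.imread("pics/top0.png")[:,:,::-1];s=cv2.imread("pics/side0.png")[:,:,::-1]
for c,im in(("top",t),("side",s)):
    for col in("green","red"):
        for a,p in blobs(im,col): print(c,col,a,p,onz(c,p,.105 if col=="green" else .092).round(4)[:2])
for n,p,z in(("tabL",[209,290],.071),("tabR",[206,347],.071),("wing",[198,317],.09),("tray",[232,215.6],.0),("vial",[271,346],.05),("dark",[144,411],.09)):
    print(n,onz("top",p,z).round(4)[:2])
# tray corners at rim
for p in([190,191],[190,238],[275,191],[275,239]):print("tray",onz("top",p,.027).round(4)[:2])
k=r.get_calibration("wrist");s_=r.observe();R=np.array(s_["ee_rot"])
print("cam in tool",R.T@(-np.array(k["R"]).T@k["t"]-s_["eef_pos"]),"\n",(R.T@np.array(k["R"]).T).round(3),np.array(k["mtx"]).round(1).tolist())
b=cv2.resize(t[115:300,170:470],None,fx=2.6,fy=2.6,interpolation=cv2.INTER_CUBIC);cv2.imwrite("pics/z.png",b[:,:,::-1])
E
```

```text
top green 48 [90.5, 150.1] [0.8108 0.4082]
top green 89 [160.7, 339.3] [ 0.6331 -0.0859]
top green 90 [163.1, 314.2] [ 0.6253 -0.0226]
top green 88 [165.6, 288.7] [0.6173 0.0416]
top red 88 [77.0, 375.1] [ 0.8698 -0.1797]
top red 788 [146.2, 485.6] [ 0.6845 -0.4644]
top red 71 [142.2, 278.4] [0.6825 0.0708]
top red 18 [156.0, 637.7] [ 0.6675 -0.8568]
top red 107 [256.9, 436.5] [ 0.3972 -0.3283]
side green 40 [179.0, 330.4] [0.6225 0.0504]
side green 55 [190.4, 346.6] [ 0.6291 -0.0153]
side green 59 [202.2, 364.6] [ 0.6378 -0.0784]
side red 80 [174.5, 462.8] [ 0.9547 -0.0717]
side red 33 [180.0, 347.7] [0.6708 0.045 ]
side red 3174 [306.8, 524.5] [ 0.704  -0.4509]
side red 227 [323.6, 326.9] [ 0.3987 -0.3264]
tabL [0.5122 0.0365]
tabR [ 0.5233 -0.1089]
wing [ 0.5386 -0.0316]
tray [0.4576 0.2368]
vial [ 0.3599 -0.1091]
dark [ 0.6865 -0.2719]
tray [0.5652 0.3036]
tray [0.5681 0.1786]
tray [0.3421 0.2873]
tray [0.3447 0.1642]
cam in tool [-0.14103358  0.00056705 -0.08375371] 
 [[ 0.    -0.327  0.945]
 [ 1.     0.001  0.   ]
 [-0.001  0.945  0.327]] [[309.7, 0.0, 322.3], [0.0, 309.7, 198.1], [0.0, 0.0, 1.0]]
```

View pics/z.png

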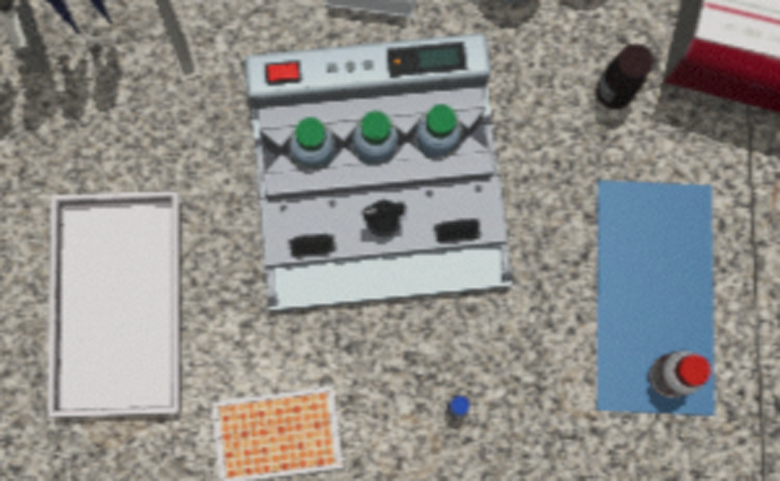

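```bash
cat >> h.py <<'E'
def go(pos,yaw):
    "tool shift (mm) and turn (deg) from the present pose to TCP pos, tool down, tool z at yaw (deg)"
    from scipy.spatial.transform import Rotation as Ro
    s=r.observe();R=np.array(s["ee_rot"]);a=np.radians(yaw);z=np.array([np.cos(a),np.sin(a),0]);x=np.array([0,0,-1.])
    T=np.stack([x,np.cross(z,x),z],1)
    return (R.T@(np.array(pos)-s["eef_pos"])*1e3).round(1).tolist(),np.degrees(Ro.from_matrix(R.T@T).as_rotvec()).round(1).tolist()
def st():
    s=r.observe();R=np.array(s["ee_rot"]);print("t",round(s["time"],2),"tcp",np.round(s["eef_pos"],4),"yaw",np.degrees(np.arctan2(R[1,2],R[0,2])).round(1),"F",np.round(s["wrist_force"],1),"gap",round(s["finger_gap"],4),"q",np.round(s["qpos"],0))
E
A='{"linear":[-30,-252,261],"dr":[0,0,0],"grip":0}'
python3 -m jog '[{"linear":[-30,-252,261],"dr":[0,0,0],"grip":0},{"linear":[-30,-252,261],"dr":[0,0,0],"grip":0},{"linear":[-30,-252,261],"dr":[0,0,0],"grip":0},{"linear":[-30,-252,261],"dr":[0,0,0],"grip":0},{"linear":[-30,-252,261],"dr":[0,0,0],"grip":0},{"linear":[-30,-252,261],"dr":[0,0,0],"grip":0},{"linear":[-30,-252,261],"dr":[0,0,0],"grip":0},{"linear":[-30,-252,261],"dr":[0,0,0],"grip":0}]'
python3 -m jog '[{"linear":[0,-252,261],"dr":[-19.6,0,0],"grip":0},{"linear":[0,-252,261],"dr":[-19.6,0,0],"grip":0},{"linear":[0,-252,261],"dr":[-19.6,0,0],"grip":0},{"linear":[0,-252,261],"dr":[-19.6,0,0],"grip":0},{"linear":[0,-252,261],"dr":[-19.6,0,0],"grip":0},{"linear":[0,-252,261],"dr":[-19.6,0,0],"grip":0},{"linear":[0,-252,261],"dr":[-19.6,0,0],"grip":0},{"linear":[0,-252,261],"dr":[-19.6,0,0],"grip":0}]'
python3 - <<'E'
from h import *
st()
im,k=wr("w1")
for n,z in(("wing",.082),("jaw_tab_left",.06),("jaw_tab_right",.06),("place_2",.02),("green_1_mid",.066),("warmer",0)):
    print(n,[(np.round(d["position"],1).tolist(),round(d["p"],2),onz("wrist",d["position"],z,k)[:2].round(4).tolist()) for d in r.place_of("wrist",n)])
for a,p in blobs(im,"green",60):print(a,p,onz("wrist",p,.110,k).round(4)[:2])
E
```

```text
time: 1.9
eef_pos: [0.3375, 0.2737, 0.2622]
ee_rot: [[0.002, 0.238, 0.971], [-0.0, 0.971, -0.238], [-1.0, 0.0, 0.002]]
wrist_force: [0.3, 0.6, -0.3]
finger_gap: 0.0855
time: 2.7
eef_pos: [0.5311, -0.0325, 0.2612]
ee_rot: [[0.0, -0.103, 0.995], [-0.001, 0.995, 0.103], [-1.0, -0.001, 0.0]]
wrist_force: [-0.3, 0.6, 0.8]
finger_gap: 0.0852
t 2.7 tcp [ 0.5311 -0.0325  0.2612] yaw 5.9 F [-0.3  0.6  0.8] gap 0.0852 q [  -9.   -4.   94.   -0.   90. -105.]
wing [([188.8, 321.8], 0.67, [0.5475, -0.031]), ([263.1, 149.7], 0.63, [0.6754, -0.2528])]
jaw_tab_left [([167.6, 385.0], 0.97, [0.5212, 0.0392])]
jaw_tab_right [([166.8, 257.5], 0.8, [0.5355, -0.1067]), ([188.6, 321.2], 0.28, [0.5542, -0.0311])]
place_2 [([226.1, 370.0], 0.79, [0.6128, 0.0416]), ([230.6, 277.1], 0.71, [0.6327, -0.0839]), ([165.9, 386.2], 0.6, [0.5274, 0.0498])]
green_1_mid [([240.1, 367.9], 0.61, [0.6118, 0.0323])]
warmer [([226.0, 323.5], 0.89, [0.6279, -0.0204])]
530 [262.0, 323.5] [ 0.6217 -0.0214]
503 [260.5, 380.1] [0.6142 0.0406]
478 [263.3, 266.5] [ 0.6309 -0.0839]
```

View pics/w1.png

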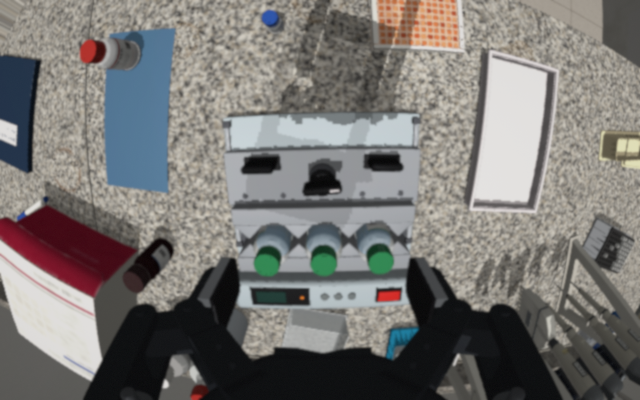

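```bash

python3 -m jog '[{"linear":[80,0,15],"dr":[68,0,0],"grip":0.45},{"linear":[80,0,15],"dr":[68,0,0],"grip":0.45},{"linear":[80,0,15],"dr":[68,0,0],"grip":0.45},{"linear":[80,0,15],"dr":[68,0,0],"grip":0.45},{"linear":[80,0,15],"dr":[68,0,0],"grip":0.45},{"linear":[80,0,15],"dr":[68,0,0],"grip":0.45},{"linear":[80,0,15],"dr":[68,0,0],"grip":0.45},{"linear":[80,0,15],"dr":[68,0,0],"grip":0.45}]' 30
python3 -m jog '[{"linear":[0,0,0],"dr":[22,0,0],"grip":0.45},{"linear":[0,0,0],"dr":[22,0,0],"grip":0.45},{"linear":[0,0,0],"dr":[22,0,0],"grip":0.45},{"linear":[0,0,0],"dr":[22,0,0],"grip":0.45},{"linear":[0,0,0],"dr":[22,0,0],"grip":0.45}]'
python3 - <<'E'
from h import *
st()
im,k=wr("w2")
for n,z in(("wing",.083),("jaw_tab_left",.06),("jaw_tab_right",.06),("place_2",.02),("warmer",0)):
    print(n,[(np.round(d["position"],1).tolist(),round(d["p"],2),onz("wrist",d["position"],z,k)[:2].round(4).tolist()) for d in r.place_of("wrist",n)])
for a,p in blobs(im,"green",60):print(a,p,onz("wrist",p,.110,k).round(4)[:2])
E
```

```text
time: 3.85
eef_pos: [0.5446, -0.0262, 0.1817]
ee_rot: [[0.001, 0.885, 0.466], [0.0, 0.466, -0.885], [-1.0, 0.001, 0.0]]
wrist_force: [-0.3, 0.3, 0.9]
finger_gap: 0.047
time: 4.35
eef_pos: [0.5447, -0.0267, 0.1816]
ee_rot: [[0.0, 0.994, 0.109], [0.0, 0.109, -0.994], [-1.0, 0.0, 0.0]]
wrist_force: [0.4, -0.5, -0.7]
finger_gap: 0.0469
t 4.35 tcp [ 0.5447 -0.0267  0.1816] yaw -83.7 F [ 0.4 -0.5 -0.7] gap 0.0469 q [ -8.   1.  98.   0.  82. -14.]
wing [([203.9, 323.8], 0.62, [0.5471, -0.0298])]
jaw_tab_left [([114.9, 300.2], 0.97, [0.5196, 0.0387])]
jaw_tab_right [([265.1, 306.2], 0.68, [0.5381, -0.1042])]
place_2 []
warmer [([179.6, 393.9], 0.93, [0.6244, -0.0233])]
1199 [131.9, 430.1] [0.6153 0.0426]
1143 [211.7, 422.6] [ 0.6218 -0.0181]
734 [276.9, 416.7] [ 0.6314 -0.0769]
```

View pics/w2.png

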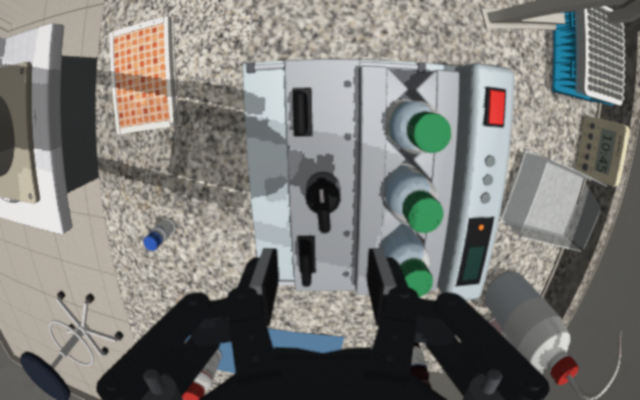

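```bash
python3 - <<'E'
from h import *
im=cv2.imread("pics/w2.png")[160:250,270:380]
im=cv2.convertScaleAbs(im,alpha=2.2,beta=10)
cv2.imwrite("pics/z2.png",cv2.resize(im,None,fx=6,fy=6,interpolation=cv2.INTER_CUBIC))
E
```

```text
(no output)
```

View pics/z2.png

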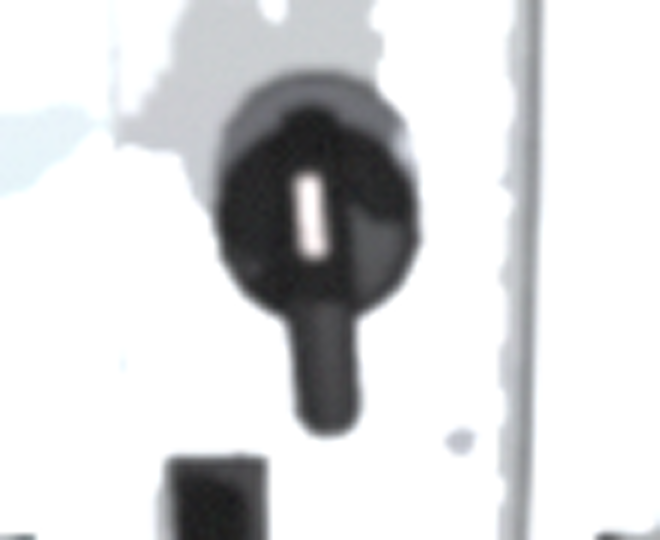

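```bash
python3 - <<'E'
from h import *
a=np.radians(-83.7);p=np.array([.5447,-.0267,.1816])
# wrist calibration at present pose (arm has not moved)
for z in(.093,.095,.097,.099,.101):
    A=onz("wrist",(177.5,321.7),z);B=onz("wrist",(231.0,325),z);d=B-A
    print(z,A.round(4)[:2],B.round(4)[:2],((A+B)/2).round(4)[:2],np.linalg.norm(d).round(4),np.degrees(np.arctan2(d[1],d[0])).round(1))
    A=onz("wrist",(190,320.5),z);B=onz("wrist",(202.5,322.5),z);d=B-A;print(np.degrees(np.arctan2(d[1],d[0])).round(1),((A+B)/2).round(4)[:2])
# fit warmer pose from tabs and greens
print(go((.5465,-.0305,.1816),-84))
E
```

```text
0.093 [ 0.5428 -0.0055] [ 0.5503 -0.0501] [ 0.5465 -0.0278] 0.0452 -80.5
-75.3 [ 0.5442 -0.0207]
0.095 [ 0.5427 -0.005 ] [ 0.5501 -0.0492] [ 0.5464 -0.0271] 0.0448 -80.5
-75.3 [ 0.5442 -0.02  ]
0.097 [ 0.5427 -0.0044] [ 0.55   -0.0483] [ 0.5463 -0.0264] 0.0445 -80.5
-75.3 [ 0.5441 -0.0193]
0.099 [ 0.5426 -0.0039] [ 0.5499 -0.0473] [ 0.5463 -0.0256] 0.0441 -80.5
-75.3 [ 0.544  -0.0187]
0.101 [ 0.5426 -0.0034] [ 0.5498 -0.0464] [ 0.5462 -0.0249] 0.0437 -80.5
-75.3 [ 0.544 -0.018]
([-0.3, 1.3, 3.1], [0.1, 0.0, -0.0])
```

```bash

python3 -m jog '[{"linear":[60,1.8,2.5],"dr":[-3,0,0],"grip":0.45},{"linear":[112,1.8,2.5],"dr":[-3,0,0],"grip":0.45},{"linear":[112,1.8,2.5],"dr":[-3,0,0],"grip":0.45},{"linear":[112,1.8,2.5],"dr":[-3,0,0],"grip":0.45},{"linear":[112,1.8,2.5],"dr":[-3,0,0],"grip":0.9},{"linear":[112,1.8,2.5],"dr":[-3,0,0],"grip":0.95},{"linear":[112,1.8,2.5],"dr":[-3,0,0],"grip":1},{"linear":[112,1.8,2.5],"dr":[-3,0,0],"grip":1}]' 40
python3 -m jog '[{"linear":[0,0,0],"dr":[0,0,0],"grip":1},{"linear":[0,0,0],"dr":[0,0,0],"grip":1},{"linear":[0,0,0],"dr":[0,0,0],"grip":1}]'
python3 - <<'E'
from h import *
st();print(np.round(r.observe()["torque"],2))
E
```

```text
time: 5.45
eef_pos: [0.5468, -0.0305, 0.0723]
ee_rot: [[-0.0, 0.988, 0.157], [-0.001, 0.157, -0.988], [-1.0, -0.001, 0.001]]
wrist_force: [-12.7, -2.8, 15.1]
finger_gap: 0.0092
time: 5.75
eef_pos: [0.5468, -0.0304, 0.0723]
ee_rot: [[-0.0, 0.988, 0.157], [-0.001, 0.157, -0.988], [-1.0, -0.001, 0.001]]
wrist_force: [-12.8, -2.4, 16.0]
finger_gap: 0.0093
t 5.75 tcp [ 0.5468 -0.0304  0.0723] yaw -81.0 F [-12.8  -2.4  16. ] gap 0.0093 q [ -9.   7. 103.  -0.  70. -18.]
[-0.32  2.41 -0.02]
```

```bash

python3 -m jog '[{"linear":[-4,-2,0],"dr":[0,0,0],"grip":1},{"linear":[-4,-2,0],"dr":[-8,0,0],"grip":1},{"linear":[-4.2,-2,0],"dr":[-16,0,0],"grip":1},{"linear":[-4.5,-2,0],"dr":[-24,0,0],"grip":1},{"linear":[-4.7,-2,0],"dr":[-32,0,0],"grip":1},{"linear":[-5,-2,0],"dr":[-40,0,0],"grip":1}]'
python3 - <<'E'
from h import *
st();print(np.round(r.observe()["torque"],2))
E
```

```text
time: 6.35
eef_pos: [0.5439, -0.0308, 0.0741]
ee_rot: [[-0.002, 0.651, 0.759], [-0.001, 0.759, -0.651], [-1.0, -0.002, -0.001]]
wrist_force: [-2.4, -4.6, -10.2]
finger_gap: 0.0093
t 6.35 tcp [ 0.5439 -0.0308  0.0741] yaw -40.6 F [ -2.4  -4.6 -10.2] gap 0.0093 q [ -9.   7. 103.  -0.  70. -58.]
[-0.72  0.43 -0.06]
```

```bash

python3 -m jog '[{"linear":[1,0,0],"dr":[-8,0,0],"grip":1},{"linear":[1,0,0],"dr":[-16,0,0],"grip":1},{"linear":[1,0,0],"dr":[-24,0,0],"grip":1},{"linear":[0.8,0,0],"dr":[-32,0,0],"grip":1},{"linear":[0.6,0,0],"dr":[-40,0,0],"grip":1},{"linear":[0.4,0,0],"dr":[-48,0,0],"grip":1},{"linear":[0.2,0,0],"dr":[-56,0,0],"grip":1},{"linear":[0,0,0],"dr":[-64,0,0],"grip":1}]'
python3 -m jog '[{"linear":[0,0,0],"dr":[-8,0,0],"grip":1},{"linear":[-0.2,0,0],"dr":[-16,0,0],"grip":1},{"linear":[-0.5,0,0],"dr":[-24,0,0],"grip":1},{"linear":[-0.5,0,0],"dr":[-24,0,0],"grip":1}]'
python3 - <<'E'
from h import *
st();print(np.round(r.observe()["torque"],2))
im,k=wr("w3")
for n,z in(("wing",.085),):
    print(n,[(np.round(d["position"],1).tolist(),round(d["p"],2),onz("wrist",d["position"],z,k)[:2].round(4).tolist()) for d in r.place_of("wrist",n)])
E
```

```text
time: 7.15
eef_pos: [0.5449, -0.0315, 0.0753]
ee_rot: [[0.0, -0.396, 0.918], [-0.002, 0.918, 0.396], [-1.0, -0.002, -0.001]]
wrist_force: [-2.7, -6.2, -3.1]
finger_gap: 0.0089
time: 7.55
eef_pos: [0.5451, -0.0317, 0.0759]
ee_rot: [[0.001, -0.735, 0.678], [-0.003, 0.678, 0.735], [-1.0, -0.002, -0.001]]
wrist_force: [-2.3, -6.8, -3.6]
finger_gap: 0.009
t 7.55 tcp [ 0.5451 -0.0317  0.0759] yaw 47.3 F [-2.3 -6.8 -3.6] gap 0.009 q [  -9.    7.  103.   -0.   70. -146.]
[-1.37  0.51  0.11]
wing [([272.5, 325.4], 0.87, [0.5451, -0.0297])]
```

View pics/w3.png

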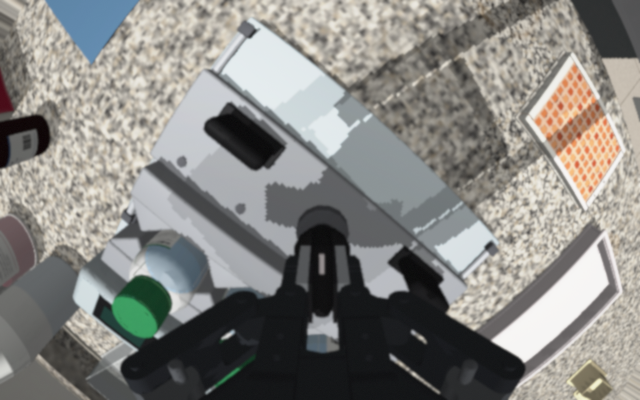

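```bash

python3 -m jog '[{"linear":[0,0,0],"dr":[0,0,0],"grip":0.5},{"linear":[0,0,0],"dr":[0,0,0],"grip":0.5},{"linear":[0,0,0],"dr":[0,0,0],"grip":0.5},{"linear":[-50,0,0],"dr":[0,0,0],"grip":0.5},{"linear":[-50,0,0],"dr":[8.5,0,0],"grip":0.5},{"linear":[-50,0,0],"dr":[17,0,0],"grip":0.5},{"linear":[-50,0,0],"dr":[25,0,0],"grip":0.5},{"linear":[-50,0,0],"dr":[33,0,0],"grip":0.5}]'
python3 -m jog '[{"linear":[0,0,0],"dr":[66,0,0],"grip":0.5},{"linear":[0,0,0],"dr":[66,0,0],"grip":0.5},{"linear":[0,0,0],"dr":[66,0,0],"grip":0.5},{"linear":[0,0,0],"dr":[66,0,0],"grip":0.5},{"linear":[0,0,0],"dr":[66,0,0],"grip":0.5},{"linear":[0,0,0],"dr":[66,0,0],"grip":0.5},{"linear":[0,0,0],"dr":[66,0,0],"grip":0.5},{"linear":[0,0,0],"dr":[66,0,0],"grip":0.5}]'
python3 -m jog '[{"linear":[0,0,0],"dr":[66,0,0],"grip":0.5},{"linear":[0,0,0],"dr":[66,0,0],"grip":0.5},{"linear":[0,0,0],"dr":[66,0,0],"grip":0.5},{"linear":[0,0,0],"dr":[66,0,0],"grip":0.5},{"linear":[0,0,0],"dr":[66,0,0],"grip":0.5},{"linear":[0,0,0],"dr":[66,0,0],"grip":0.5},{"linear":[0,0,0],"dr":[66,0,0],"grip":0.5},{"linear":[0,0,0],"dr":[66,0,0],"grip":0.5}]'
python3 - <<'E'
from h import *
st()
im,k=wr("w4")
for n,z in(("wing",.085),):
    print(n,[(np.round(d["position"],1).tolist(),round(d["p"],2),onz("wrist",d["position"],z,k)[:2].round(4).tolist()) for d in r.place_of("wrist",n)])
print(go((.5451,-.0310,.074),-132.7))
E
```

```text
time: 8.45
eef_pos: [0.5454, -0.03, 0.1255]
ee_rot: [[0.001, -0.237, 0.971], [0.0, 0.971, 0.237], [-1.0, -0.0, 0.001]]
wrist_force: [0.5, -0.1, -0.4]
finger_gap: 0.0424
time: 9.25
eef_pos: [0.5453, -0.0299, 0.1254]
ee_rot: [[0.001, 0.791, 0.612], [0.0, 0.612, -0.791], [-1.0, 0.001, 0.001]]
wrist_force: [-0.1, 0.5, -0.9]
finger_gap: 0.0427
time: 10.05
eef_pos: [0.5453, -0.0299, 0.1254]
ee_rot: [[0.001, 0.881, -0.474], [0.0, -0.474, -0.881], [-1.0, 0.001, -0.001]]
wrist_force: [-0.1, -0.3, -0.1]
finger_gap: 0.0427
t 10.05 tcp [ 0.5453 -0.0299  0.1254] yaw -118.3 F [-0.1 -0.3 -0.1] gap 0.0427 q [ -9.   3. 101.   0.  76.  20.]
wing [([232.0, 326.3], 0.6, [0.5476, -0.0322]), ([324.9, 541.7], 0.57, [0.6853, -0.231])]
([51.3, 0.3, 1.0], [14.7, -0.0, -0.0])
```

```bash

python3 -m jog '[{"linear":[20,0,1],"dr":[8,0,0],"grip":0.5},{"linear":[48,0,1],"dr":[14.5,0,0],"grip":0.5},{"linear":[48,0,1],"dr":[14.5,0,0],"grip":0.5},{"linear":[48,0,1],"dr":[14.5,0,0],"grip":0.9},{"linear":[48,0,1],"dr":[14.5,0,0],"grip":1},{"linear":[48,0,1],"dr":[14.5,0,0],"grip":1},{"linear":[48,0,1],"dr":[14.5,0,0],"grip":1}]' 40
python3 -c "
from h import *
st();print(np.round(r.observe()['torque'],2))"
python3 -m jog '[{"linear":[0,0,0],"dr":[-8,0,0],"grip":1},{"linear":[-0.2,0,0],"dr":[-16,0,0],"grip":1},{"linear":[-0.4,0,0],"dr":[-24,0,0],"grip":1},{"linear":[-0.6,0,0],"dr":[-32,0,0],"grip":1},{"linear":[-0.8,0,0],"dr":[-40,0,0],"grip":1},{"linear":[-1,0,0],"dr":[-48,0,0],"grip":1},{"linear":[-1.2,0,0],"dr":[-56,0,0],"grip":1},{"linear":[-1.4,0,0],"dr":[-64,0,0],"grip":1}]'
python3 -c "
from h import *
st();print(np.round(r.observe()['torque'],2))"
python3 -m jog '[{"linear":[0,0,0],"dr":[-8,0,0],"grip":1},{"linear":[-0.2,0,0],"dr":[-16,0,0],"grip":1},{"linear":[-0.4,0,0],"dr":[-24,0,0],"grip":1},{"linear":[-0.6,0,0],"dr":[-32,0,0],"grip":1},{"linear":[-0.8,0,0],"dr":[-40,0,0],"grip":1},{"linear":[-1,0,0],"dr":[-48,0,0],"grip":1}]'
python3 - <<'E'
from h import *
st();print(np.round(r.observe()["torque"],2))
E
```

```text
time: 10.85
eef_pos: [0.5458, -0.0313, 0.0786]
ee_rot: [[0.003, 0.739, -0.674], [-0.001, -0.674, -0.739], [-1.0, 0.003, -0.002]]
wrist_force: [0.2, -0.2, 5.6]
finger_gap: 0.0094
t 10.85 tcp [ 0.5458 -0.0313  0.0786] yaw -132.4 F [ 0.2 -0.2  5.6] gap 0.0094 q [ -9.   6. 103.  -0.  70.  34.]
[-0.03 -0.01 -0.01]
time: 11.65
eef_pos: [0.5455, -0.0312, 0.0799]
ee_rot: [[0.002, 0.928, 0.373], [-0.0, 0.373, -0.928], [-1.0, 0.002, 0.001]]
wrist_force: [-0.5, -0.1, 7.4]
finger_gap: 0.009
t 11.65 tcp [ 0.5455 -0.0312  0.0799] yaw -68.1 F [-0.5 -0.1  7.4] gap 0.009 q [ -9.   6. 103.  -0.  71. -31.]
[-0.02  0.41 -0.11]
time: 12.25
eef_pos: [0.5453, -0.0314, 0.081]
ee_rot: [[0.002, 0.344, 0.939], [-0.001, 0.939, -0.344], [-1.0, 0.0, 0.002]]
wrist_force: [-2.1, -0.8, 8.5]
finger_gap: 0.0089
t 12.25 tcp [ 0.5453 -0.0314  0.081 ] yaw -20.1 F [-2.1 -0.8  8.5] gap 0.0089 q [ -9.   6. 103.  -0.  71. -79.]
[-0.22  0.58 -0.06]
```

```bash

python3 -m jog '[{"linear":[-1,0,0],"dr":[-8,0,0],"grip":1},{"linear":[-1.2,0,0],"dr":[-16,0,0],"grip":1},{"linear":[-1.4,0,0],"dr":[-24,0,0],"grip":1},{"linear":[-1.6,0,0],"dr":[-32,0,0],"grip":1}]'
python3 -c "
from h import *
st();print(np.round(r.observe()['torque'],2))"
python3 -m jog '[{"linear":[-0.2,0,0],"dr":[-8,0,0],"grip":1},{"linear":[-0.4,0,0],"dr":[-16,0,0],"grip":1}]'
python3 -c "
from h import *
st();print(np.round(r.observe()['torque'],2))"
python3 -m jog '[{"linear":[-0.2,0,0],"dr":[-8,0,0],"grip":1},{"linear":[-0.4,0,0],"dr":[-16,0,0],"grip":1},{"linear":[-0.4,0,0],"dr":[-16,0,0],"grip":1}]'
python3 - <<'E'
from h import *
st();print(np.round(r.observe()["torque"],2))
im,k=wr("w5")
b=cv2.resize(im[150:400,200:440],None,fx=2.4,fy=2.4);cv2.imwrite("pics/z5.png",b[:,:,::-1])
E
```

```text
time: 12.65
eef_pos: [0.5452, -0.0315, 0.0819]
ee_rot: [[0.002, -0.201, 0.98], [0.001, 0.98, 0.201], [-1.0, 0.0, 0.002]]
wrist_force: [-0.0, -1.2, 2.1]
finger_gap: 0.0094
t 12.65 tcp [ 0.5452 -0.0315  0.0819] yaw 11.6 F [-0.  -1.2  2.1] gap 0.0094 q [  -9.    6.  103.    0.   71. -110.]
[-0.24  0.04 -5.1 ]
time: 12.85
eef_pos: [0.5452, -0.0317, 0.0822]
ee_rot: [[0.002, -0.457, 0.889], [0.002, 0.889, 0.457], [-1.0, 0.001, 0.003]]
wrist_force: [0.8, -1.5, 1.8]
finger_gap: 0.009
t 12.85 tcp [ 0.5452 -0.0317  0.0822] yaw 27.2 F [ 0.8 -1.5  1.8] gap 0.009 q [  -9.    6.  103.    0.   71. -126.]
[ -0.21   0.03 -10.03]
time: 13.15
eef_pos: [0.5451, -0.0319, 0.0824]
ee_rot: [[0.002, -0.677, 0.736], [0.004, 0.736, 0.677], [-1.0, 0.002, 0.004]]
wrist_force: [-0.1, -0.3, 2.1]
finger_gap: 0.0094
t 13.15 tcp [ 0.5451 -0.0319  0.0824] yaw 42.6 F [-0.1 -0.3  2.1] gap 0.0094 q [  -9.    6.  103.    0.   71. -142.]
[  0.06   0.04 -15.43]
```

View pics/z5.png

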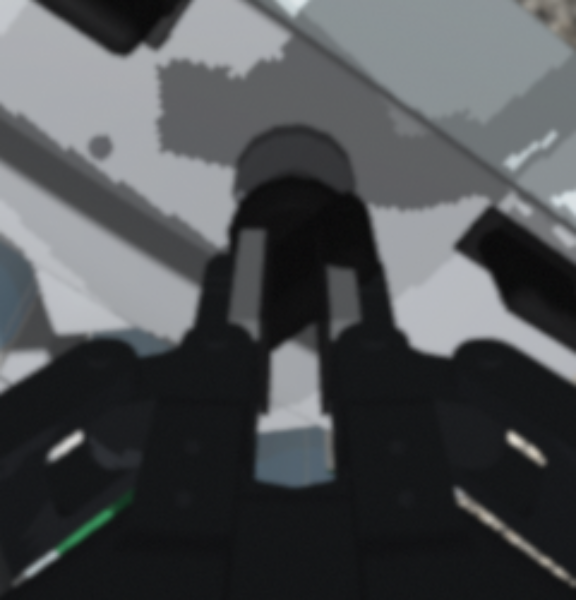

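```bash

python3 -m jog '[{"linear":[0,0,0],"dr":[8,0,0],"grip":1},{"linear":[0,0,0],"dr":[16,0,0],"grip":1},{"linear":[0,0,0],"dr":[24,0,0],"grip":1},{"linear":[0,0,0],"dr":[32,0,0],"grip":1},{"linear":[0,0,0],"dr":[40,0,0],"grip":1},{"linear":[0,0,0],"dr":[46,0,0],"grip":1},{"linear":[0,0,0],"dr":[46,0,0],"grip":1}]'
python3 - <<'E'
from h import *
st();print(np.round(r.observe()["torque"],2))
E
```

```text
time: 13.9
eef_pos: [0.5449, -0.0313, 0.0817]
ee_rot: [[0.001, 0.041, 0.999], [-0.002, 0.999, -0.041], [-1.0, -0.002, 0.001]]
wrist_force: [2.9, -3.3, -2.8]
finger_gap: 0.0092
t 13.9 tcp [ 0.5449 -0.0313  0.0817] yaw -2.3 F [ 2.9 -3.3 -2.8] gap 0.0092 q [ -9.   6. 103.  -0.  71. -96.]
[-0.66 -0.58 -1.67]
```

```bash

python3 -m jog '[{"linear":[0,0,0],"dr":[6,0,0],"grip":1},{"linear":[0,-2.6,-10.7],"dr":[6,0,0],"grip":1},{"linear":[0,-5.2,-21.4],"dr":[6,0,0],"grip":1},{"linear":[0,-7.8,-32],"dr":[6,0,0],"grip":1}]'
python3 -c "
from h import *
st();print(np.round(r.observe()['torque'],2))"
python3 -m jog '[{"linear":[0,-1.1,-4.9],"dr":[0,0,0],"grip":1},{"linear":[0,-2.6,-10.7],"dr":[0,0,0],"grip":1},{"linear":[0,-2.6,-10.7],"dr":[0,0,0],"grip":1}]'
python3 - <<'E'
from h import *
st();print(np.round(r.observe()["torque"],2))
E
```

```text
time: 14.3
eef_pos: [0.5115, -0.0364, 0.0815]
ee_rot: [[-0.0, 0.142, 0.99], [0.001, 0.99, -0.142], [-1.0, 0.001, -0.0]]
wrist_force: [2.1, 5.7, -1.9]
finger_gap: 0.009
t 14.3 tcp [ 0.5115 -0.0364  0.0815] yaw -8.2 F [ 2.1  5.7 -1.9] gap 0.009 q [-10.   1. 108.   0.  71. -92.]
[ 1.17 -0.55 -0.33]
time: 14.6
eef_pos: [0.5029, -0.0373, 0.082]
ee_rot: [[0.006, 0.144, 0.99], [0.001, 0.99, -0.144], [-1.0, 0.002, 0.006]]
wrist_force: [15.6, 6.7, -12.3]
finger_gap: 0.0095
t 14.6 tcp [ 0.5029 -0.0373  0.082 ] yaw -8.3 F [ 15.6   6.7 -12.3] gap 0.0095 q [-10.  -0. 110.   0.  70. -92.]
[ 1.25 -2.44 -0.27]
```

```bash

python3 -m jog '[{"linear":[0,0.5,2],"dr":[0,0,0],"grip":0.4},{"linear":[0,0.5,2],"dr":[0,0,0],"grip":0.4},{"linear":[0,0.5,2],"dr":[0,0,0],"grip":0.4},{"linear":[-50,0,0],"dr":[0,0,0],"grip":0.3},{"linear":[-100,0,0],"dr":[0,0,0],"grip":0.3},{"linear":[-110,0,0],"dr":[8,0,0],"grip":0.3}]'
python3 -m jog '[{"linear":[0,95,99],"dr":[68,0,0],"grip":0.3},{"linear":[0,95,99],"dr":[68,0,0],"grip":0.3},{"linear":[0,95,99],"dr":[68,0,0],"grip":0.3},{"linear":[0,95,99],"dr":[68,0,0],"grip":0.3},{"linear":[0,95,99],"dr":[68,0,0],"grip":0.3},{"linear":[0,95,99],"dr":[68,0,0],"grip":0.3},{"linear":[0,95,99],"dr":[68,0,0],"grip":0.3},{"linear":[0,95,99],"dr":[68,0,0],"grip":0.3}]'
python3 - <<'E'
from h import *
st()
im,k=wr("w6")
for n,z in(("wing",.0895),("jaw_tab_left",.06),("jaw_tab_right",.06),("place_2",.02),("green_1_mid",.066),("warmer",0),("tray",0)):
    print(n,[(np.round(d["position"],1).tolist(),round(d["p"],2),onz("wrist",d["position"],z,k)[:2].round(4).tolist()) for d in r.place_of("wrist",n)])
for a,p in blobs(im,"green",100):print(a,p,onz("wrist",p,.109,k).round(4)[:2])
print(go((.6150,.043,.115),-83))
E
```

```text
time: 15.2
eef_pos: [0.504, -0.0392, 0.1985]
ee_rot: [[0.009, 0.283, 0.959], [-0.002, 0.959, -0.283], [-1.0, 0.0, 0.009]]
wrist_force: [0.0, -0.3, 0.8]
finger_gap: 0.0595
time: 16.0
eef_pos: [0.6227, 0.0243, 0.1913]
ee_rot: [[-0.001, 0.996, 0.091], [-0.001, 0.091, -0.996], [-1.0, -0.001, 0.0]]
wrist_force: [-0.4, 0.9, -0.2]
finger_gap: 0.0599
t 16.0 tcp [0.6227 0.0243 0.1913] yaw -84.8 F [-0.4  0.9 -0.2] gap 0.0599 q [-2. 12. 84. -0. 84. -8.]
wing [([250.4, 194.6], 0.89, [0.5073, -0.0386])]
jaw_tab_left [([166.2, 176.7], 0.96, [0.48, 0.0344])]
jaw_tab_right [([291.2, 201.6], 0.57, [0.4969, -0.1104]), ([208.6, 319.4], 0.45, [0.6224, 0.0041])]
place_2 []
green_1_mid [([167.1, 314.8], 0.78, [0.6147, 0.0451]), ([288.9, 321.6], 0.51, [0.6325, -0.0833])]
warmer [([213.5, 322.2], 0.58, [0.6275, -0.0247]), ([290.0, 320.3], 0.22, [0.6351, -0.1329])]
tray []
1137 [182.1, 317.0] [0.6175 0.044 ]
1034 [254.4, 319.8] [ 0.6251 -0.0174]
794 [310.7, 322.9] [ 0.6333 -0.0774]
([76.6, -6.1, -19.2], [-1.3, 0.0, 0.0])
```

View pics/w6.png

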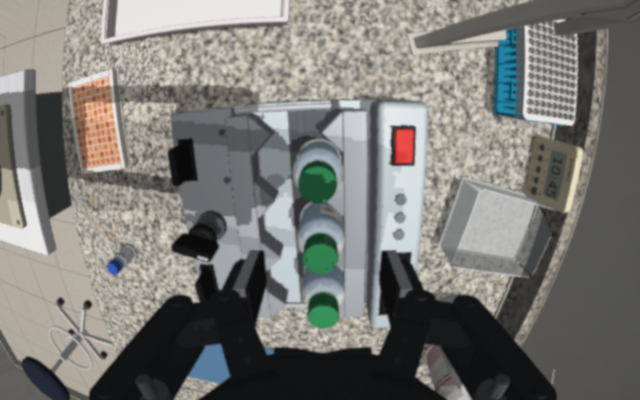

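```bash

python3 -m jog '[{"linear":[0,-5,-20.5],"dr":[-1.5,0,0],"grip":0.3},{"linear":[45,-5,-20.5],"dr":[-1.5,0,0],"grip":0.3},{"linear":[90,-5,-20.5],"dr":[-1.5,0,0],"grip":0.3},{"linear":[135,-5,-20.5],"dr":[-1.5,0,0],"grip":0.3},{"linear":[135,-5,-20.5],"dr":[-1.5,0,0],"grip":0.3},{"linear":[135,-5,-20.5],"dr":[-1.5,0,0],"grip":0.55},{"linear":[135,-5,-20.5],"dr":[-1.5,0,0],"grip":0.65},{"linear":[135,-5,-20.5],"dr":[-1.5,0,0],"grip":0.7}]' 45
python3 -m jog '[{"linear":[0,0,0],"dr":[0,0,0],"grip":0.7},{"linear":[0,0,0],"dr":[0,0,0],"grip":0.7},{"linear":[-20,0,0],"dr":[0,0,0],"grip":0.7},{"linear":[-50,0,0],"dr":[0,0,0],"grip":0.7},{"linear":[-90,0,0],"dr":[0,0,0],"grip":0.7},{"linear":[-90,0,0],"dr":[0,0,0],"grip":0.7}]'
python3 - <<'E'
from h import *
st()
for a,b in((-.068,0),(0,0),(.068,0)):
  c,s=np.cos(np.radians(3.9)),np.sin(np.radians(3.9))
  p=np.array([.455+a*c,.2334+a*s,.15]);print(p.round(4),go(p,-83))
E
```

```text
time: 17.2
eef_pos: [0.6164, 0.0445, 0.0574]
ee_rot: [[0.001, 0.992, 0.123], [-0.0, 0.123, -0.992], [-1.0, 0.001, 0.0]]
wrist_force: [-0.0, -0.0, -2.7]
finger_gap: 0.0429
time: 17.8
eef_pos: [0.6202, 0.0445, 0.1542]
ee_rot: [[0.011, 0.992, 0.123], [-0.0, 0.123, -0.992], [-1.0, 0.011, 0.001]]
wrist_force: [1.6, -0.5, -1.9]
finger_gap: 0.0431
t 17.8 tcp [0.6202 0.0445 0.1542] yaw -83.0 F [ 1.6 -0.5 -1.9] gap 0.0431 q [-1. 13. 87.  0. 79. -8.]
[0.3872 0.2288 0.15  ] ([1.6, -208.8, -211.5], [0.0, 0.1, -0.6])
[0.455  0.2334 0.15  ] ([2.3, -140.9, -207.7], [0.0, 0.1, -0.6])
[0.5228 0.238  0.15  ] ([3.1, -73.0, -204.0], [0.0, 0.1, -0.6])
```

```bash

python3 -m jog '[{"linear":[0,-10,-40],"dr":[0,0,0],"grip":0.7},{"linear":[0,-23,-80],"dr":[0,0,0],"grip":0.7},{"linear":[0,-36,-120],"dr":[0,0,0],"grip":0.7},{"linear":[0,-50,-160],"dr":[0,0,0],"grip":0.7},{"linear":[2,-66,-203.6],"dr":[0,0,0],"grip":0.7},{"linear":[2,-66,-203.6],"dr":[0,0,0],"grip":0.7},{"linear":[2,-66,-203.6],"dr":[0,0,0],"grip":0.7}]'
python3 - <<'E'
from h import *
st();print(go((.5298,.2385,.042),-83))
im,k=wr("w7")
print([(np.round(d["position"],1).tolist(),round(d["p"],2),onz("wrist",d["position"],0,k)[:2].round(4).tolist()) for d in r.place_of("wrist","tray")])
for n in ("green_1_mid",):
    print(n,[(np.round(d["position"],1).tolist(),round(d["p"],2),onz("wrist",d["position"],.164,k)[:2].round(4).tolist()) for d in r.place_of("wrist",n)])
E
```

```text
time: 18.5
eef_pos: [0.5248, 0.2394, 0.144]
ee_rot: [[-0.001, 0.992, 0.125], [-0.001, 0.125, -0.992], [-1.0, -0.001, 0.0]]
wrist_force: [0.1, -0.2, -3.5]
finger_gap: 0.0433
t 18.5 tcp [0.5248 0.2394 0.144 ] yaw -82.8 F [ 0.1 -0.2 -3.5] gap 0.0433 q [19.  7. 95. -0. 78. 12.]
([102.0, 5.0, 1.5], [0.2, 0.0, 0.0])
[([175.9, 255.4], 0.67, [0.4601, 0.2399]), ([273.6, 319.9], 0.23, [0.5355, 0.139])]
green_1_mid [([272.8, 320.2], 0.96, [0.5238, 0.2457])]
```

View pics/w7.png

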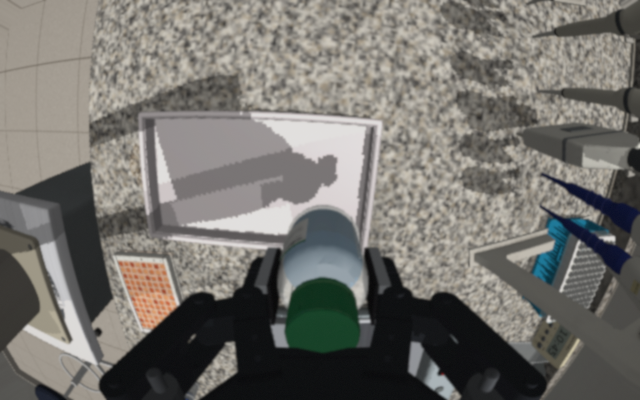

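```bash

python3 -m jog '[{"linear":[40,5,-2],"dr":[0,0,0],"grip":0.7},{"linear":[80,5,-2],"dr":[0,0,0],"grip":0.7},{"linear":[95,5,-2],"dr":[0,0,0],"grip":0.7},{"linear":[99,5,-2],"dr":[0,0,0],"grip":0.7},{"linear":[102,5,-2],"dr":[0,0,0],"grip":0.7},{"linear":[103,5,-2],"dr":[0,0,0],"grip":0.7}]'
python3 -m jog '[{"linear":[0,0,0],"dr":[0,0,0],"grip":0.6},{"linear":[0,0,0],"dr":[0,0,0],"grip":0.36},{"linear":[0,0,0],"dr":[0,0,0],"grip":0.34},{"linear":[-20,0,0],"dr":[0,0,0],"grip":0.34},{"linear":[-60,0,0],"dr":[0,0,0],"grip":0.34},{"linear":[-110,0,0],"dr":[0,0,0],"grip":0.3}]'
python3 - <<'E'
from h import *
st();print(go((.6235,-.0185,.17),-83))
im,k=wr()
print("green",[(np.round(d["position"],1).tolist(),round(d["p"],2),onz("wrist",d["position"],.05,k)[:2].round(4).tolist()) for d in r.place_of("wrist","green_1_mid")])
# tray rim corners, w7 pose approx given by rays relative: use this picture instead
cv2.imwrite("pics/w8.png",im[:,:,::-1])
print([(np.round(d["position"],1).tolist(),round(d["p"],2),onz("wrist",d["position"],0,k)[:2].round(4).tolist()) for d in r.place_of("wrist","tray")])
for a,p in blobs(im,"green",100):print(a,p,onz("wrist",p,.093,k).round(4)[:2])
E
```

```text
time: 19.25
eef_pos: [0.532, 0.2413, 0.0435]
ee_rot: [[0.003, 0.993, 0.122], [0.001, 0.122, -0.993], [-1.0, 0.003, -0.001]]
wrist_force: [-0.9, 2.0, -2.6]
finger_gap: 0.0429
time: 19.85
eef_pos: [0.5288, 0.2406, 0.1511]
ee_rot: [[-0.004, 0.992, 0.123], [-0.001, 0.123, -0.992], [-1.0, -0.004, 0.001]]
wrist_force: [1.1, 0.1, -0.1]
finger_gap: 0.0596
t 19.85 tcp [0.5288 0.2406 0.1511] yaw -83.0 F [ 1.1  0.1 -0.1] gap 0.0596 q [19.  8. 94.  0. 79. 12.]
([-18.9, 62.1, 268.8], [0.0, 0.0, 0.2])
green [([196.6, 324.1], 0.74, [0.5304, 0.2429])]
[([175.5, 253.8], 0.76, [0.4607, 0.2392])]
1191 [220.7, 326.8] [0.5326 0.2401]
```

```bash

python3 -m jog '[{"linear":[-19,11,48],"dr":[0,0,0],"grip":0.3},{"linear":[-19,22,96],"dr":[0,0,0],"grip":0.3},{"linear":[-19,33,144],"dr":[0,0,0],"grip":0.3},{"linear":[-19,44,192],"dr":[0,0,0],"grip":0.3},{"linear":[-19,55,240],"dr":[0,0,0],"grip":0.3},{"linear":[-19,62,269],"dr":[0,0,0],"grip":0.3},{"linear":[-19,62,269],"dr":[0,0,0],"grip":0.3}]'
python3 - <<'E'
from h import *
st();print(go((.6235,-.0185,.056),-83))
im,k=wr()
for a,p in blobs(im,"green",100):print(a,p,onz("wrist",p,.109,k).round(4)[:2])
E
```

```text
time: 20.7
eef_pos: [0.6253, -0.0226, 0.1697]
ee_rot: [[-0.001, 0.993, 0.118], [-0.001, 0.118, -0.993], [-1.0, -0.001, 0.001]]
wrist_force: [-0.2, -0.1, -0.3]
finger_gap: 0.0595
t 20.7 tcp [ 0.6253 -0.0226  0.1697] yaw -83.2 F [-0.2 -0.1 -0.3] gap 0.0595 q [ -7.  13.  85.  -0.  82. -13.]
([113.7, -1.3, -4.4], [-0.2, 0.1, 0.0])
1340 [213.2, 321.4] [ 0.625 -0.019]
1093 [284.1, 322.8] [ 0.6332 -0.0787]
```

```bash

python3 -m jog '[{"linear":[40,-0.5,-3.5],"dr":[0,0,0],"grip":0.3},{"linear":[80,-0.5,-3.5],"dr":[0,0,0],"grip":0.3},{"linear":[114,-0.5,-3.5],"dr":[0,0,0],"grip":0.3},{"linear":[114,-0.5,-3.5],"dr":[0,0,0],"grip":0.3},{"linear":[114,-0.5,-3.5],"dr":[0,0,0],"grip":0.55},{"linear":[114,-0.5,-3.5],"dr":[0,0,0],"grip":0.65},{"linear":[114,-0.5,-3.5],"dr":[0,0,0],"grip":0.7},{"linear":[114,-0.5,-3.5],"dr":[0,0,0],"grip":0.7}]' 45
python3 -m jog '[{"linear":[0,0,0],"dr":[0,0,0],"grip":0.7},{"linear":[-20,0,0],"dr":[0,0,0],"grip":0.7},{"linear":[-50,0,0],"dr":[0,0,0],"grip":0.7},{"linear":[-90,0,0],"dr":[0,0,0],"grip":0.7},{"linear":[-90,0,0],"dr":[0,0,0],"grip":0.7},{"linear":[-90,0,0],"dr":[0,0,0],"grip":0.7}]'
python3 - <<'E'
from h import *
st();print(go((.459,.239,.15),-83))
E
```

```text
time: 21.55
eef_pos: [0.6239, -0.0147, 0.057]
ee_rot: [[0.0, 0.992, 0.123], [0.0, 0.123, -0.992], [-1.0, 0.0, 0.0]]
wrist_force: [0.0, -0.1, -3.9]
finger_gap: 0.0428
time: 22.15
eef_pos: [0.625, -0.015, 0.1481]
ee_rot: [[0.003, 0.992, 0.122], [-0.0, 0.122, -0.992], [-1.0, 0.003, 0.001]]
wrist_force: [0.3, -0.8, -4.4]
finger_gap: 0.0427
t 22.15 tcp [ 0.625  -0.015   0.1481] yaw -83.0 F [ 0.3 -0.8 -4.4] gap 0.0427 q [ -6.  14.  87.   0.  79. -13.]
([-2.5, -133.7, -272.4], [0.0, 0.0, -0.2])
```

```bash

python3 -m jog '[{"linear":[-8,-20,-42],"dr":[0,0,0],"grip":0.7},{"linear":[-8,-40,-83],"dr":[0,0,0],"grip":0.7},{"linear":[-8,-60,-124],"dr":[0,0,0],"grip":0.7},{"linear":[-8,-80,-165],"dr":[0,0,0],"grip":0.7},{"linear":[-8,-100,-206],"dr":[0,0,0],"grip":0.7},{"linear":[-8,-120,-247],"dr":[0,0,0],"grip":0.7},{"linear":[-8,-134,-272],"dr":[0,0,0],"grip":0.7},{"linear":[-8,-134,-272],"dr":[0,0,0],"grip":0.7}]'
python3 - <<'E'
from h import *
st();print(go((.459,.239,.042),-83))
E
```

```text
time: 22.95
eef_pos: [0.454, 0.241, 0.1522]
ee_rot: [[-0.004, 0.992, 0.126], [-0.0, 0.126, -0.992], [-1.0, -0.004, -0.0]]
wrist_force: [0.4, -0.5, -4.4]
finger_gap: 0.0428
t 22.95 tcp [0.454  0.241  0.1522] yaw -82.7 F [ 0.4 -0.5 -4.4] gap 0.0428 q [ 22.  -3. 104.   0.  79.  15.]
([110.2, 5.2, 2.6], [0.3, -0.0, 0.3])
```

```bash

python3 -m jog '[{"linear":[0,1,0],"dr":[0,0,0],"grip":0.7},{"linear":[40,1,0],"dr":[0,0,0],"grip":0.7},{"linear":[85,1,0],"dr":[0,0,0],"grip":0.7},{"linear":[103,1,0],"dr":[0,0,0],"grip":0.7},{"linear":[107,1,0],"dr":[0,0,0],"grip":0.7},{"linear":[111,1,0],"dr":[0,0,0],"grip":0.7},{"linear":[112,1,0],"dr":[0,0,0],"grip":0.7}]'
python3 -m jog '[{"linear":[0,0,0],"dr":[0,0,0],"grip":0.6},{"linear":[0,0,0],"dr":[0,0,0],"grip":0.36},{"linear":[0,0,0],"dr":[0,0,0],"grip":0.34},{"linear":[-20,0,0],"dr":[0,0,0],"grip":0.34},{"linear":[-60,0,0],"dr":[0,0,0],"grip":0.34},{"linear":[-110,0,0],"dr":[0,0,0],"grip":0.3},{"linear":[-130,0,0],"dr":[0,0,0],"grip":0.3}]'
python3 - <<'E'
from h import *
st();print(go((.632,-.080,.17),-83))
im,k=wr()
for a,p in blobs(im,"green",100):print(a,p,onz("wrist",p,.093,k).round(4)[:2])
E
```

```text
time: 23.65
eef_pos: [0.4599, 0.2386, 0.0435]
ee_rot: [[0.002, 0.993, 0.122], [0.0, 0.122, -0.993], [-1.0, 0.002, -0.0]]
wrist_force: [-0.6, -0.3, -4.2]
finger_gap: 0.0428
time: 24.35
eef_pos: [0.4613, 0.24, 0.1791]
ee_rot: [[0.008, 0.992, 0.123], [0.003, 0.123, -0.992], [-1.0, 0.008, -0.002]]
wrist_force: [0.8, 0.3, 0.5]
finger_gap: 0.0599
t 24.35 tcp [0.4613 0.24   0.1791] yaw -83.0 F [0.8 0.3 0.5] gap 0.0599 q [ 22.  -4. 102.  -0.  81.  15.]
([9.5, 130.1, 338.5], [0.0, -0.1, -0.5])
997 [214.3, 319.6] [0.4615 0.2326]
882 [214.6, 406.4] [0.5317 0.2405]
```

```bash

python3 -m jog '[{"linear":[5,18,46],"dr":[0,0,0],"grip":0.3},{"linear":[5,36,93],"dr":[0,0,0],"grip":0.3},{"linear":[5,54,139],"dr":[0,0,0],"grip":0.3},{"linear":[5,72,186],"dr":[0,0,0],"grip":0.3},{"linear":[5,90,233],"dr":[0,0,0],"grip":0.3},{"linear":[5,108,280],"dr":[0,0,0],"grip":0.3},{"linear":[5,124,324],"dr":[0,0,0],"grip":0.3},{"linear":[5,130,339],"dr":[0,0,0],"grip":0.3}]'
python3 -m jog '[{"linear":[0,0,0],"dr":[0,0,0],"grip":0.3},{"linear":[0,0,0],"dr":[0,0,0],"grip":0.3}]'
python3 - <<'E'
from h import *
st();print(go((.632,-.081,.056),-83))
im,k=wr()
for a,p in blobs(im,"green",100):print(a,p,onz("wrist",p,.109,k).round(4)[:2])
E
```

```text
time: 25.2
eef_pos: [0.6306, -0.0863, 0.1681]
ee_rot: [[0.002, 0.993, 0.119], [-0.002, 0.119, -0.993], [-1.0, 0.001, 0.002]]
wrist_force: [-0.7, 0.1, 0.1]
finger_gap: 0.0599
time: 25.4
eef_pos: [0.629, -0.0812, 0.1676]
ee_rot: [[-0.0, 0.993, 0.122], [0.001, 0.122, -0.993], [-1.0, -0.0, -0.001]]
wrist_force: [0.1, 0.3, 0.3]
finger_gap: 0.0599
t 25.4 tcp [ 0.629  -0.0812  0.1676] yaw -83.0 F [0.1 0.3 0.3] gap 0.0599 q [-12.  15.  84.   0.  82. -19.]
([111.6, 3.0, 0.2], [0.0, -0.0, 0.0])
1368 [220.6, 327.1] [ 0.6332 -0.0817]
```

```bash

python3 -m jog '[{"linear":[40,3,0],"dr":[0,0,0],"grip":0.3},{"linear":[80,3,0],"dr":[0,0,0],"grip":0.3},{"linear":[111,3,0],"dr":[0,0,0],"grip":0.3},{"linear":[111,3,0],"dr":[0,0,0],"grip":0.3},{"linear":[111,3,0],"dr":[0,0,0],"grip":0.55},{"linear":[111,3,0],"dr":[0,0,0],"grip":0.65},{"linear":[111,3,0],"dr":[0,0,0],"grip":0.7},{"linear":[111,3,0],"dr":[0,0,0],"grip":0.7}]' 45
python3 -m jog '[{"linear":[0,0,0],"dr":[0,0,0],"grip":0.7},{"linear":[-20,0,0],"dr":[0,0,0],"grip":0.7},{"linear":[-50,0,0],"dr":[0,0,0],"grip":0.7},{"linear":[-95,0,0],"dr":[0,0,0],"grip":0.7},{"linear":[-95,0,0],"dr":[0,0,0],"grip":0.7},{"linear":[-95,0,0],"dr":[0,0,0],"grip":0.7},{"linear":[-95,0,0],"dr":[0,0,0],"grip":0.7}]'
python3 - <<'E'
from h import *
st();print(go((.389,.234,.15),-83))
E
```

```text
time: 26.25
eef_pos: [0.6329, -0.0813, 0.0581]
ee_rot: [[0.002, 0.992, 0.123], [-0.0, 0.123, -0.992], [-1.0, 0.002, 0.0]]
wrist_force: [-1.0, 1.3, 1.6]
finger_gap: 0.043
time: 26.95
eef_pos: [0.6309, -0.0812, 0.1496]
ee_rot: [[-0.003, 0.992, 0.122], [0.001, 0.122, -0.992], [-1.0, -0.003, -0.001]]
wrist_force: [-0.6, 0.7, -5.2]
finger_gap: 0.0428
t 26.95 tcp [ 0.6309 -0.0812  0.1496] yaw -83.0 F [-0.6  0.7 -5.2] gap 0.0428 q [-12.  16.  84.  -0.  80. -19.]
([0.5, -201.5, -342.4], [0.0, -0.1, 0.2])
```

```bash

python3 -m jog '[{"linear":[-10,-24,-41],"dr":[0,0,0],"grip":0.7},{"linear":[-10,-48,-82],"dr":[0,0,0],"grip":0.7},{"linear":[-10,-73,-124],"dr":[0,0,0],"grip":0.7},{"linear":[-10,-97,-165],"dr":[0,0,0],"grip":0.7},{"linear":[-10,-122,-207],"dr":[0,0,0],"grip":0.7},{"linear":[-10,-146,-248],"dr":[0,0,0],"grip":0.7},{"linear":[-10,-170,-289],"dr":[0,0,0],"grip":0.7},{"linear":[-10,-188,-320],"dr":[0,0,0],"grip":0.7}]'
python3 -m jog '[{"linear":[0,-13.5,-22.4],"dr":[0,0,0],"grip":0.7},{"linear":[0,-13.5,-22.4],"dr":[0,0,0],"grip":0.7},{"linear":[0,-13.5,-22.4],"dr":[0,0,0],"grip":0.7},{"linear":[0,-13.5,-22.4],"dr":[0,0,0],"grip":0.7}]'
python3 - <<'E'
from h import *
st();print(go((.389,.234,.040),-83))
E
```

```text
time: 27.75
eef_pos: [0.403, 0.2143, 0.1592]
ee_rot: [[-0.004, 0.992, 0.123], [-0.001, 0.123, -0.992], [-1.0, -0.004, 0.0]]
wrist_force: [1.5, 2.2, -3.8]
finger_gap: 0.0428
time: 28.15
eef_pos: [0.39, 0.2329, 0.1605]
ee_rot: [[-0.002, 0.993, 0.122], [-0.001, 0.122, -0.993], [-1.0, -0.002, 0.001]]
wrist_force: [0.2, -0.5, -3.8]
finger_gap: 0.043
t 28.15 tcp [0.39   0.2329 0.1605] yaw -83.0 F [ 0.2 -0.5 -3.8] gap 0.043 q [ 24. -13. 113.  -0.  81.  17.]
([120.5, -0.7, -1.3], [0.0, 0.1, 0.1])
```

```bash

python3 -m jog '[{"linear":[40,0,-1],"dr":[0,0,0],"grip":0.7},{"linear":[85,0,-1],"dr":[0,0,0],"grip":0.7},{"linear":[105,0,-1],"dr":[0,0,0],"grip":0.7},{"linear":[112,0,-1],"dr":[0,0,0],"grip":0.7},{"linear":[116,0,-1],"dr":[0,0,0],"grip":0.7},{"linear":[119,0,-1],"dr":[0,0,0],"grip":0.7},{"linear":[119,0,-1],"dr":[0,0,0],"grip":0.7}]'
python3 -m jog '[{"linear":[0,0,0],"dr":[0,0,0],"grip":0.6},{"linear":[0,0,0],"dr":[0,0,0],"grip":0.36},{"linear":[0,0,0],"dr":[0,0,0],"grip":0.34},{"linear":[-20,0,0],"dr":[0,0,0],"grip":0.34},{"linear":[-60,0,0],"dr":[0,0,0],"grip":0.34},{"linear":[-110,0,0],"dr":[0,0,0],"grip":0.3},{"linear":[-130,0,0],"dr":[0,0,0],"grip":0.3}]'
python3 - <<'E'
from h import *
st()
im,k=wr()
for a,p in blobs(im,"green",100):print(a,p,onz("wrist",p,.093,k).round(4)[:2])
t=r.snapshot("top");s=r.snapshot("side")
cv2.imwrite("pics/t9.png",np.vstack([t,s])[:,:,::-1])
for c,im in(("top",t),("side",s)):
    for col in("green","red"):
        for a,p in blobs(im,col):
            print(c,col,a,p,onz(c,p,.092).round(4)[:2])
cv2.imwrite("pics/t9.png",cv2.resize(np.hstack([t[100:330,150:480],s[120:400,170:500][:230]]),None,fx=1.2,fy=1.2)[:,:,::-1])
E
```

```text
time: 28.85
eef_pos: [0.3913, 0.235, 0.0437]
ee_rot: [[0.002, 0.993, 0.122], [0.001, 0.122, -0.993], [-1.0, 0.002, -0.001]]
wrist_force: [-0.2, 0.7, -4.4]
finger_gap: 0.0429
time: 29.55
eef_pos: [0.3926, 0.236, 0.1785]
ee_rot: [[0.007, 0.992, 0.123], [0.003, 0.123, -0.992], [-1.0, 0.008, -0.002]]
wrist_force: [0.1, 1.2, 0.6]
finger_gap: 0.0594
t 29.55 tcp [0.3926 0.236  0.1785] yaw -83.0 F [0.1 1.2 0.6] gap 0.0594 q [ 25. -14. 111.  -0.  82.  18.]
1032 [210.6, 319.9] [0.3926 0.232 ]
921 [219.1, 401.7] [0.4595 0.2324]
724 [218.0, 477.3] [0.5296 0.2407]
top green 47 [90.6, 150.4] [0.8163 0.4124]
top green 91 [198.0, 209.8] [0.532  0.2377]
top green 88 [226.5, 211.5] [0.4601 0.2288]
top green 71 [254.2, 211.2] [0.3918 0.2251]
top red 90 [77.1, 375.1] [ 0.8695 -0.1797]
top red 858 [146.4, 485.1] [ 0.684  -0.4631]
top red 72 [142.2, 278.5] [0.6825 0.0705]
top red 19 [155.9, 637.5] [ 0.6678 -0.8563]
top red 106 [254.9, 422.4] [ 0.4013 -0.2937]
side green 25 [160.2, 268.2] [0.5338 0.2432]
side green 33 [167.5, 244.4] [0.4606 0.2327]
side green 16 [173.3, 220.4] [0.3941 0.231 ]
side red 79 [174.3, 462.3] [ 0.9543 -0.0703]
side red 35 [180.1, 347.5] [0.6701 0.0448]
side red 3172 [307.2, 524.8] [ 0.7037 -0.4517]
side red 187 [307.2, 318.7] [ 0.4034 -0.2909]
```

View pics/t9.png

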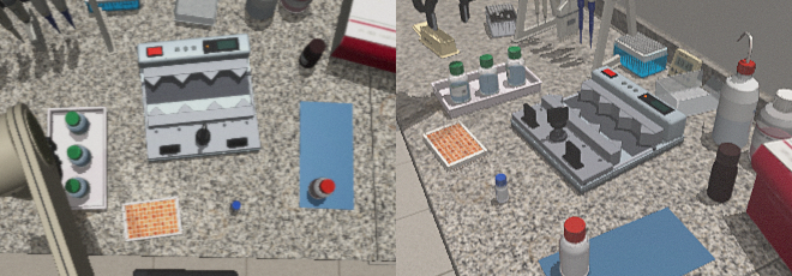

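```bash

python3 -m jog '[{"linear":[0,0,48],"dr":[0,0,0],"grip":0.3},{"linear":[0,-5,96],"dr":[0,0,0],"grip":0.3},{"linear":[0,-10,144],"dr":[0,0,0],"grip":0.3},{"linear":[0,-15,192],"dr":[0,0,0],"grip":0.3},{"linear":[0,-20,240],"dr":[0,0,0],"grip":0.3},{"linear":[0,-25,288],"dr":[0,0,0],"grip":0.3},{"linear":[0,-30,336],"dr":[0,0,0],"grip":0.3},{"linear":[0,-35,380],"dr":[0,0,0],"grip":0.3}]'
python3 -m jog '[{"linear":[0,-5,48],"dr":[0,0,0],"grip":0.3},{"linear":[0,-10,96],"dr":[0,0,0],"grip":0.3},{"linear":[0,-20,145],"dr":[0,0,0],"grip":0.3},{"linear":[0,-20,145],"dr":[0,0,0],"grip":0.3},{"linear":[0,-20,145],"dr":[0,0,0],"grip":0.3},{"linear":[0,-20,145],"dr":[0,0,0],"grip":0.3}]'
python3 - <<'E'
from h import *
st()
im,k=wr()
for a,p in blobs(im,"red",100):print(a,p,onz("wrist",p,.095,k).round(4)[:2])
print([(np.round(d["position"],1).tolist(),round(d["p"],2),onz("wrist",d["position"],.050,k)[:2].round(4).tolist()) for d in r.place_of("wrist","red_1_mid")])
print(go((.402,-.292,.046),-83))
E
```

```text
time: 30.5
eef_pos: [0.4007, -0.1485, 0.1711]
ee_rot: [[-0.002, 0.993, 0.122], [0.001, 0.122, -0.993], [-1.0, -0.001, -0.001]]
wrist_force: [0.6, 1.0, 0.4]
finger_gap: 0.0599
time: 31.1
eef_pos: [0.3993, -0.2919, 0.1713]
ee_rot: [[-0.002, 0.992, 0.123], [0.002, 0.123, -0.992], [-1.0, -0.001, -0.002]]
wrist_force: [-0.2, -0.2, 0.3]
finger_gap: 0.06
t 31.1 tcp [ 0.3993 -0.2919  0.1713] yaw -83.0 F [-0.2 -0.2  0.3] gap 0.06 q [-42.  -7. 106.   0.  81. -49.]
959 [211.8, 325.5] [ 0.4026 -0.2928]
2249 [326.0, 573.2] [ 0.7465 -0.417 ]
[]
([126.1, 2.1, 0.7], [0.1, -0.0, 0.0])
```

```bash

python3 -m jog '[{"linear":[40,3,0.5],"dr":[0,0,0],"grip":0.3},{"linear":[85,3,0.5],"dr":[0,0,0],"grip":0.3},{"linear":[128,3,0.5],"dr":[0,0,0],"grip":0.3},{"linear":[128,3,0.5],"dr":[0,0,0],"grip":0.3},{"linear":[128,3,0.5],"dr":[0,0,0],"grip":0.55},{"linear":[128,3,0.5],"dr":[0,0,0],"grip":0.65},{"linear":[128,3,0.5],"dr":[0,0,0],"grip":0.7},{"linear":[128,3,0.5],"dr":[0,0,0],"grip":0.7}]' 45
python3 -m jog '[{"linear":[0,0,0],"dr":[0,0,0],"grip":0.7},{"linear":[0,0,0],"dr":[0,0,0],"grip":0.7},{"linear":[-30,0,0],"dr":[0,0,0],"grip":0.7},{"linear":[-75,0,0],"dr":[0,0,0],"grip":0.7},{"linear":[-120,0,0],"dr":[0,0,0],"grip":0.7},{"linear":[-130,0,0],"dr":[0,0,0],"grip":0.7},{"linear":[-130,0,0],"dr":[0,0,0],"grip":0.7}]'
python3 - <<'E'
from h import *
st();print(go((.6225,-.0205,.174),-83))
E
```

```text
time: 32.0
eef_pos: [0.4039, -0.294, 0.0464]
ee_rot: [[0.002, 0.992, 0.123], [-0.002, 0.123, -0.992], [-1.0, 0.002, 0.002]]
wrist_force: [-1.0, -0.2, -3.3]
finger_gap: 0.042
time: 32.7
eef_pos: [0.404, -0.2943, 0.177]
ee_rot: [[0.004, 0.992, 0.122], [-0.003, 0.122, -0.992], [-1.0, 0.003, 0.004]]
wrist_force: [0.7, -0.3, -4.6]
finger_gap: 0.0418
t 32.7 tcp [ 0.404  -0.2943  0.177 ] yaw -83.0 F [ 0.7 -0.3 -4.6] gap 0.0418 q [-42.  -7. 105.   0.  81. -49.]
([2.9, 250.3, -245.0], [0.0, 0.2, -0.2])
```

```bash

python3 -m jog '[{"linear":[3,34,-33],"dr":[0,0,0],"grip":0.7},{"linear":[3,68,-66],"dr":[0,0,0],"grip":0.7},{"linear":[3,102,-100],"dr":[0,0,0],"grip":0.7},{"linear":[3,136,-133],"dr":[0,0,0],"grip":0.7},{"linear":[3,170,-166],"dr":[0,0,0],"grip":0.7},{"linear":[3,204,-200],"dr":[0,0,0],"grip":0.7},{"linear":[3,236,-231],"dr":[0,0,0],"grip":0.7},{"linear":[3,250,-245],"dr":[0,0,0],"grip":0.7}]'
python3 -m jog '[{"linear":[0,0,0],"dr":[0,0,0],"grip":0.7},{"linear":[0,0,0],"dr":[0,0,0],"grip":0.7},{"linear":[0,0,0],"dr":[0,0,0],"grip":0.7}]'
python3 - <<'E'
from h import *
st();print(go((.6226,-.0207,.066),-83))
im,k=wr("w10")
E
```

```text
time: 33.5
eef_pos: [0.6209, -0.0156, 0.1677]
ee_rot: [[-0.004, 0.992, 0.125], [0.002, 0.125, -0.992], [-1.0, -0.004, -0.002]]
wrist_force: [-0.9, -0.1, -2.6]
finger_gap: 0.0417
time: 33.8
eef_pos: [0.6196, -0.0202, 0.1697]
ee_rot: [[-0.003, 0.993, 0.122], [-0.0, 0.122, -0.993], [-1.0, -0.003, -0.0]]
wrist_force: [-0.4, 0.0, -3.6]
finger_gap: 0.0418
t 33.8 tcp [ 0.6196 -0.0202  0.1697] yaw -83.0 F [-0.4  0.  -3.6] gap 0.0418 q [ -7.  13.  86.  -0.  82. -14.]
([103.7, 3.3, 0.9], [-0.0, -0.0, 0.2])
```

View pics/w10.png

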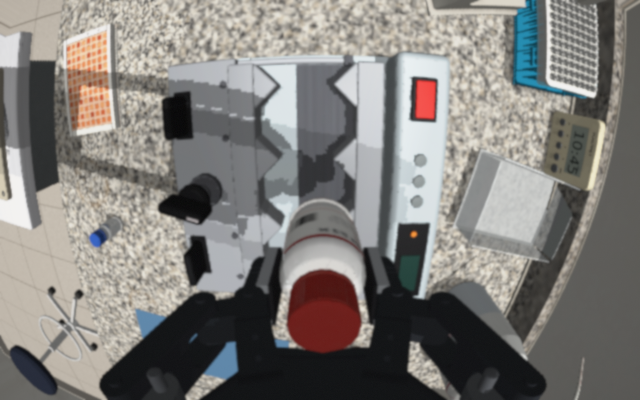

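```bash

python3 -m jog '[{"linear":[40,2,0.5],"dr":[0,0,0],"grip":0.7},{"linear":[75,2,0.5],"dr":[0,0,0],"grip":0.7},{"linear":[92,2,0.5],"dr":[0,0,0],"grip":0.7},{"linear":[97,2,0.5],"dr":[0,0,0],"grip":0.7},{"linear":[97,2,0.5],"dr":[0,0,0],"grip":0.7},{"linear":[97,2,0.5],"dr":[0,0,0],"grip":0.7}]'
python3 - <<'E'
from h import *
st();print(go((.6226,-.0207,.066),-83))
E
```

```text
time: 34.45
eef_pos: [0.6245, -0.02, 0.0768]
ee_rot: [[0.003, 0.993, 0.122], [-0.0, 0.122, -0.993], [-1.0, 0.003, 0.001]]
wrist_force: [-0.4, -0.1, -1.9]
finger_gap: 0.0417
t 34.45 tcp [ 0.6245 -0.02    0.0768] yaw -83.0 F [-0.4 -0.1 -1.9] gap 0.0417 q [ -7.  18.  90.  -0.  72. -14.]
([10.8, -2.0, 0.4], [0.0, 0.0, -0.2])
```

```bash

python3 -m jog '[{"linear":[4,-2,0.5],"dr":[0,0,0],"grip":0.7},{"linear":[8,-2,0.5],"dr":[0,0,0],"grip":0.7},{"linear":[10,-2,0.5],"dr":[0,0,0],"grip":0.7},{"linear":[10.5,-2,0.5],"dr":[0,0,0],"grip":0.7},{"linear":[10.5,-2,0.5],"dr":[0,0,0],"grip":0.7}]'
python3 -m jog '[{"linear":[0,0,0],"dr":[0,0,0],"grip":0.6},{"linear":[0,0,0],"dr":[0,0,0],"grip":0.36},{"linear":[0,0,0],"dr":[0,0,0],"grip":0.32},{"linear":[0,0,0],"dr":[0,0,0],"grip":0.32},{"linear":[-20,0,0],"dr":[0,0,0],"grip":0.32},{"linear":[-65,0,0],"dr":[0,0,0],"grip":0.3},{"linear":[-105,0,0],"dr":[0,0,0],"grip":0.3},{"linear":[-105,0,0],"dr":[0,0,0],"grip":0.3}]'
python3 - <<'E'
from h import *
st()
im,k=wr()
for a,p in blobs(im,"red",100):print(a,p,onz("wrist",p,.115,k).round(4)[:2])
print([(np.round(d["position"],1).tolist(),round(d["p"],2),onz("wrist",d["position"],.069,k)[:2].round(4).tolist()) for d in r.place_of("wrist","red_1_mid")])
print("wing",[(np.round(d["position"],1).tolist(),round(d["p"],2),onz("wrist",d["position"],.0897,k)[:2].round(4).tolist()) for d in r.place_of("wrist","wing")])
print(go((.505,-.038,.165),-8))
E
```

```text
time: 34.95
eef_pos: [0.6216, -0.0205, 0.0659]
ee_rot: [[0.001, 0.992, 0.123], [-0.0, 0.123, -0.992], [-1.0, 0.001, 0.0]]
wrist_force: [-5.6, 0.2, 8.7]
finger_gap: 0.0419
time: 35.75
eef_pos: [0.6253, -0.0208, 0.1771]
ee_rot: [[0.012, 0.992, 0.122], [-0.001, 0.122, -0.992], [-1.0, 0.012, 0.003]]
wrist_force: [1.0, -0.4, 1.1]
finger_gap: 0.0595
t 35.75 tcp [ 0.6253 -0.0208  0.1771] yaw -83.0 F [ 1.  -0.4  1.1] gap 0.0595 q [ -7.  12.  85.   0.  81. -14.]
724 [96.5, 413.6] [0.6764 0.0717]
1159 [215.9, 314.8] [ 0.6214 -0.0204]
[]
wing [([206.8, 180.2], 0.79, [0.5082, -0.0374])]
([3.8, -117.3, 3.3], [-75.0, 0.0, -0.0])
```

```bash

python3 -m jog '[{"linear":[0,-40,1],"dr":[-8,0,0],"grip":0.5},{"linear":[0,-80,2],"dr":[-16,0,0],"grip":0.5},{"linear":[0,-118,3],"dr":[-24,0,0],"grip":0.5},{"linear":[0,-118,3],"dr":[-32,0,0],"grip":0.5},{"linear":[0,-118,3],"dr":[-40,0,0],"grip":0.5},{"linear":[0,-118,3],"dr":[-48,0,0],"grip":0.5},{"linear":[0,-118,3],"dr":[-56,0,0],"grip":0.5},{"linear":[0,-118,3],"dr":[-64,0,0],"grip":0.5}]'
python3 -m jog '[{"linear":[0,0,0],"dr":[-8,0,0],"grip":0.5},{"linear":[0,0,0],"dr":[-10,0,0],"grip":0.5},{"linear":[0,0,0],"dr":[-10,0,0],"grip":0.5},{"linear":[0,0,0],"dr":[-10,0,0],"grip":0.5}]'
python3 - <<'E'
from h import *
st()
im,k=wr("w11")
print("wing",[(np.round(d["position"],1).tolist(),round(d["p"],2),onz("wrist",d["position"],.0897,k)[:2].round(4).tolist()) for d in r.place_of("wrist","wing")])
print(go((.505,-.0375,.082),-9))
E
```

```text
time: 36.7
eef_pos: [0.5029, -0.0376, 0.1668]
ee_rot: [[-0.004, 0.32, 0.948], [0.001, 0.948, -0.32], [-1.0, -0.001, -0.004]]
wrist_force: [-1.4, -0.0, 0.3]
finger_gap: 0.0428
time: 37.1
eef_pos: [0.5035, -0.0376, 0.1676]
ee_rot: [[-0.003, 0.157, 0.988], [0.0, 0.988, -0.157], [-1.0, 0.0, -0.003]]
wrist_force: [-0.1, -0.3, -0.6]
finger_gap: 0.0425
t 37.1 tcp [ 0.5035 -0.0376  0.1676] yaw -9.1 F [-0.1 -0.3 -0.6] gap 0.0425 q [-10.  -5. 105.  -0.  81. -91.]
wing [([210.1, 326.3], 0.81, [0.5054, -0.0343])]
([86.2, 0.4, 1.2], [-0.0, -0.1, -0.0])
```

View pics/w11.png

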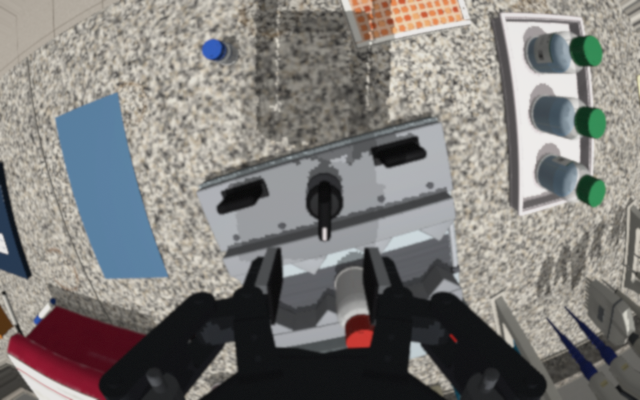

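```bash

python3 -m jog '[{"linear":[40,1,1],"dr":[0,0,0],"grip":0.5},{"linear":[83,1,1],"dr":[0,0,0],"grip":0.5},{"linear":[83,1,1],"dr":[0,0,0],"grip":0.5},{"linear":[83,1,1],"dr":[0,0,0],"grip":0.5},{"linear":[83,1,1],"dr":[0,0,0],"grip":0.9},{"linear":[83,1,1],"dr":[0,0,0],"grip":1},{"linear":[83,1,1],"dr":[0,0,0],"grip":1},{"linear":[83,1,1],"dr":[0,0,0],"grip":1}]' 40
python3 -c "
from h import *
st();print(np.round(r.observe()['torque'],2))"
python3 -m jog '[{"linear":[0,0,0],"dr":[0,0,0],"grip":1},{"linear":[0,1.7,5.8],"dr":[0,0,0],"grip":1},{"linear":[0,3.4,11.5],"dr":[0,0,0],"grip":1},{"linear":[0,5,17.3],"dr":[0,0,0],"grip":1},{"linear":[0,6.7,23],"dr":[0,0,0],"grip":1},{"linear":[0,8.4,28.8],"dr":[0,0,0],"grip":1},{"linear":[0,9.8,33.5],"dr":[0,0,0],"grip":1},{"linear":[0,9.8,33.5],"dr":[0,0,0],"grip":1}]'
python3 -c "
from h import *
st();print(np.round(r.observe()['torque'],2))"
```

```text
time: 38.0
eef_pos: [0.5074, -0.0371, 0.0887]
ee_rot: [[0.004, 0.156, 0.988], [-0.0, 0.988, -0.156], [-1.0, 0.0, 0.004]]
wrist_force: [-0.2, 0.9, 6.9]
finger_gap: 0.0088
t 38.0 tcp [ 0.5074 -0.0371  0.0887] yaw -9.0 F [-0.2  0.9  6.9] gap 0.0088 q [-10.  -0. 109.   0.  71. -91.]
[ 0.17  0.04 -0.1 ]
time: 38.8
eef_pos: [0.5421, -0.0327, 0.0886]
ee_rot: [[0.004, 0.156, 0.988], [-0.001, 0.988, -0.156], [-1.0, 0.0, 0.004]]
wrist_force: [-1.0, 0.6, 6.8]
finger_gap: 0.0088
t 38.8 tcp [ 0.5421 -0.0327  0.0886] yaw -9.0 F [-1.   0.6  6.8] gap 0.0088 q [ -9.   5. 103.   0.  71. -90.]
[0.15 0.02 0.01]
```

```bash

python3 -m jog '[{"linear":[0,0.6,2],"dr":[0,0,0],"grip":1},{"linear":[0,1.1,4],"dr":[0,0,0],"grip":1},{"linear":[0,1.4,5],"dr":[0,0,0],"grip":1},{"linear":[0,1.4,5],"dr":[0,0,0],"grip":1}]'
python3 -m jog '[{"linear":[0,0.3,1],"dr":[0,0,0],"grip":1},{"linear":[0,0.6,2],"dr":[0,0,0],"grip":1},{"linear":[0,0.6,2],"dr":[0,0,0],"grip":1}]'
python3 -m jog '[{"linear":[0,0.3,1],"dr":[0,0,0],"grip":1},{"linear":[0,0.3,1],"dr":[0,0,0],"grip":1},{"linear":[0,0.3,1],"dr":[0,0,0],"grip":1}]'
python3 -c "
from h import *
st();print(np.round(r.observe()['torque'],2))"
```

```text
time: 39.2
eef_pos: [0.5465, -0.0321, 0.0886]
ee_rot: [[0.003, 0.156, 0.988], [-0.001, 0.988, -0.156], [-1.0, -0.0, 0.003]]
wrist_force: [-4.0, -0.2, 8.9]
finger_gap: 0.0088
time: 39.5
eef_pos: [0.5479, -0.0319, 0.0885]
ee_rot: [[0.001, 0.156, 0.988], [-0.001, 0.988, -0.156], [-1.0, -0.0, 0.001]]
wrist_force: [-6.6, -0.4, 11.8]
finger_gap: 0.0086
time: 39.8
eef_pos: [0.5483, -0.0319, 0.0884]
ee_rot: [[-0.0, 0.156, 0.988], [-0.001, 0.988, -0.156], [-1.0, -0.001, -0.0]]
wrist_force: [-10.1, -0.6, 14.0]
finger_gap: 0.0088
t 39.8 tcp [ 0.5483 -0.0319  0.0884] yaw -9.0 F [-10.1  -0.6  14. ] gap 0.0088 q [ -9.   6. 102.  -0.  72. -90.]
[-0.07  1.89 -0.02]
```

```bash

python3 -m jog '[{"linear":[-0.5,0,0],"dr":[8,0,0],"grip":1},{"linear":[-0.5,0,0],"dr":[16,0,0],"grip":1},{"linear":[-0.5,0,0],"dr":[24,0,0],"grip":1},{"linear":[-0.5,0,0],"dr":[32,0,0],"grip":1},{"linear":[-0.5,0,0],"dr":[40,0,0],"grip":1},{"linear":[-0.3,0,0],"dr":[48,0,0],"grip":1},{"linear":[-0.1,0,0],"dr":[56,0,0],"grip":1},{"linear":[0,0,0],"dr":[64,0,0],"grip":1}]'
python3 -c "
from h import *
st();print(np.round(r.observe()['torque'],2))"
python3 -m jog '[{"linear":[0.2,0,0],"dr":[8,0,0],"grip":1},{"linear":[0.4,0,0],"dr":[16,0,0],"grip":1},{"linear":[0.6,0,0],"dr":[24,0,0],"grip":1},{"linear":[0.8,0,0],"dr":[32,0,0],"grip":1},{"linear":[0.9,0,0],"dr":[40,0,0],"grip":1},{"linear":[1.1,0,0],"dr":[48,0,0],"grip":1},{"linear":[1.3,0,0],"dr":[56,0,0],"grip":1},{"linear":[1.4,0,0],"dr":[64,0,0],"grip":1}]'
python3 -c "
from h import *
st();print(np.round(r.observe()['torque'],2))"
python3 -m jog '[{"linear":[0.2,0,0],"dr":[8,0,0],"grip":1},{"linear":[0.4,0,0],"dr":[16,0,0],"grip":1},{"linear":[0.6,0,0],"dr":[24,0,0],"grip":1},{"linear":[0.8,0,0],"dr":[32,0,0],"grip":1},{"linear":[0.9,0,0],"dr":[40,0,0],"grip":1},{"linear":[1.1,0,0],"dr":[48,0,0],"grip":1},{"linear":[1.3,0,0],"dr":[56,0,0],"grip":1},{"linear":[1.4,0,0],"dr":[64,0,0],"grip":1}]'
python3 -c "
from h import *
st();print(np.round(r.observe()['torque'],2))"
```

```text
time: 40.6
eef_pos: [0.5472, -0.0326, 0.0872]
ee_rot: [[-0.002, 0.958, 0.287], [-0.002, 0.287, -0.958], [-1.0, -0.003, 0.001]]
wrist_force: [-10.8, -5.4, 7.1]
finger_gap: 0.0084
t 40.6 tcp [ 0.5472 -0.0326  0.0872] yaw -73.3 F [-10.8  -5.4   7.1] gap 0.0084 q [ -9.   6. 102.  -0.  72. -25.]
[-0.92  1.98  0.12]
time: 41.4
eef_pos: [0.5462, -0.0324, 0.0857]
ee_rot: [[-0.005, 0.678, -0.735], [-0.001, -0.735, -0.678], [-1.0, -0.002, 0.005]]
wrist_force: [-14.8, -3.2, 12.4]
finger_gap: 0.0091
t 41.4 tcp [ 0.5462 -0.0324  0.0857] yaw -137.3 F [-14.8  -3.2  12.4] gap 0.0091 q [ -9.   6. 102.  -0.  72.  39.]
[-0.66  2.96  0.13]
time: 42.2
eef_pos: [0.5462, -0.0313, 0.0842]
ee_rot: [[-0.005, -0.363, -0.932], [0.0, -0.932, 0.363], [-1.0, 0.002, 0.005]]
wrist_force: [-15.4, -0.1, 11.8]
finger_gap: 0.0085
t 42.2 tcp [ 0.5462 -0.0313  0.0842] yaw 158.7 F [-15.4  -0.1  11.8] gap 0.0085 q [ -9.   7. 102.  -0.  72. 103.]
[0.2  2.72 0.04]
```

```bash

python3 -m jog '[{"linear":[0.2,0.5,1.4],"dr":[8,0,0],"grip":1},{"linear":[0.4,0.5,1.4],"dr":[16,0,0],"grip":1},{"linear":[0.6,0.5,1.4],"dr":[24,0,0],"grip":1},{"linear":[0.8,0.5,1.4],"dr":[32,0,0],"grip":1},{"linear":[0.9,0.5,1.4],"dr":[40,0,0],"grip":1},{"linear":[0.9,0.5,1.4],"dr":[40,0,0],"grip":1}]'
python3 -c "
from h import *
st();print(np.round(r.observe()['torque'],2))"
python3 -m jog '[{"linear":[0,0,0],"dr":[0,0,0],"grip":0.5},{"linear":[0,0,0],"dr":[0,0,0],"grip":0.5},{"linear":[0,0,0],"dr":[0,0,0],"grip":0.5},{"linear":[-30,0,0],"dr":[0,0,0],"grip":0.5},{"linear":[-55,0,0],"dr":[0,0,0],"grip":0.5},{"linear":[-55,0,0],"dr":[-8.5,0,0],"grip":0.5},{"linear":[-55,0,0],"dr":[-17,0,0],"grip":0.5},{"linear":[-55,0,0],"dr":[-25,0,0],"grip":0.5}]'
python3 -m jog '[{"linear":[0,0,0],"dr":[-68,0,0],"grip":0.5},{"linear":[0,0,0],"dr":[-68,0,0],"grip":0.5},{"linear":[0,0,0],"dr":[-68,0,0],"grip":0.5},{"linear":[0,0,0],"dr":[-68,0,0],"grip":0.5},{"linear":[0,0,0],"dr":[-68,0,0],"grip":0.5},{"linear":[0,0,0],"dr":[-68,0,0],"grip":0.5},{"linear":[0,0,0],"dr":[-68,0,0],"grip":0.5},{"linear":[0,0,0],"dr":[-68,0,0],"grip":0.5}]'
python3 -m jog '[{"linear":[0,0,0],"dr":[-68,0,0],"grip":0.5},{"linear":[0,0,0],"dr":[-68,0,0],"grip":0.5},{"linear":[0,0,0],"dr":[-68,0,0],"grip":0.5},{"linear":[0,0,0],"dr":[-68,0,0],"grip":0.5},{"linear":[0,0,0],"dr":[-68,0,0],"grip":0.5},{"linear":[0,0,0],"dr":[-68,0,0],"grip":0.5},{"linear":[0,0,0],"dr":[-68,0,0],"grip":0.5},{"linear":[0,0,0],"dr":[-68,0,0],"grip":0.5}]'
python3 - <<'E'
from h import *
st()
im,k=wr("w12")
for n,z in(("wing",.085),("jaw_tab_left",.06),("jaw_tab_right",.06)):print(n,[(np.round(d["position"],1).tolist(),round(d["p"],2),onz("wrist",d["position"],z,k)[:2].round(4).tolist()) for d in r.place_of("wrist",n)])
print(go((.545,-.0315,.076),-61))
cv2.imwrite("pics/z12.png",im[40:360,180:480][:,:,::-1])
E
```

```text
time: 42.8
eef_pos: [0.546, -0.0309, 0.0835]
ee_rot: [[-0.002, -0.877, -0.481], [0.001, -0.481, 0.877], [-1.0, 0.001, 0.001]]
wrist_force: [-8.6, 2.4, 7.7]
finger_gap: 0.0088
t 42.8 tcp [ 0.546  -0.0309  0.0835] yaw 118.7 F [-8.6  2.4  7.7] gap 0.0088 q [ -9.   6. 102.   0.  71. 143.]
[ 0.43  1.54 -0.06]
time: 43.6
eef_pos: [0.5473, -0.0316, 0.138]
ee_rot: [[0.001, -0.582, -0.813], [-0.0, -0.813, 0.582], [-1.0, -0.001, -0.001]]
wrist_force: [0.1, 0.5, -0.0]
finger_gap: 0.0427
time: 44.4
eef_pos: [0.5471, -0.0316, 0.1376]
ee_rot: [[0.001, 0.536, -0.844], [-0.0, -0.844, -0.536], [-1.0, 0.0, -0.0]]
wrist_force: [-0.3, 0.4, -0.1]
finger_gap: 0.0427
time: 45.2
eef_pos: [0.5471, -0.0315, 0.1376]
ee_rot: [[0.001, 0.984, 0.18], [-0.0, 0.18, -0.984], [-1.0, 0.001, 0.0]]
wrist_force: [-0.3, 0.3, 0.5]
finger_gap: 0.0429
t 45.2 tcp [ 0.5471 -0.0315  0.1376] yaw -79.6 F [-0.3  0.3  0.5] gap 0.0429 q [ -9.   3. 100.  -0.  77. -19.]
wing [([221.4, 321.0], 0.77, [0.5469, -0.0307]), ([187.8, 402.9], 0.6, [0.5965, 0.0029])]
jaw_tab_left [([109.5, 298.4], 0.77, [0.518, 0.0388])]
jaw_tab_right [([285.0, 295.6], 0.73, [0.5381, -0.1041])]
([61.5, -2.0, -0.4], [-19.2, 0.0, -0.0])
```

View pics/z12.png

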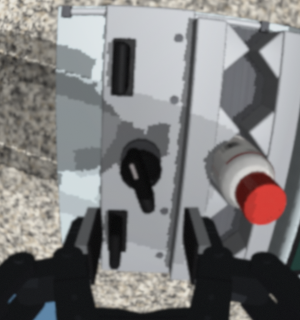

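```bash

python3 -m jog '[{"linear":[0,-1,0],"dr":[-8.5,0,0],"grip":0.5},{"linear":[0,-1,0],"dr":[-18.3,0,0],"grip":0.5},{"linear":[30,-1,0],"dr":[-18.3,0,0],"grip":0.5},{"linear":[60,-1,0],"dr":[-18.3,0,0],"grip":0.5},{"linear":[60,-1,0],"dr":[-18.3,0,0],"grip":0.5},{"linear":[60,-1,0],"dr":[-18.3,0,0],"grip":0.9},{"linear":[60,-1,0],"dr":[-18.3,0,0],"grip":1},{"linear":[60,-1,0],"dr":[-18.3,0,0],"grip":1}]' 40
python3 -m jog '[{"linear":[0,0,0],"dr":[0,0,0],"grip":1},{"linear":[0,0,0],"dr":[0,0,0],"grip":1}]'
python3 -c "
from h import *
st();print(np.round(r.observe()['torque'],2))"
python3 -m jog '[{"linear":[0.2,0,0],"dr":[8,0,0],"grip":1},{"linear":[0.4,0,0],"dr":[16,0,0],"grip":1},{"linear":[0.6,0,0],"dr":[24,0,0],"grip":1},{"linear":[0.8,0,0],"dr":[32,0,0],"grip":1},{"linear":[0.9,0,0],"dr":[40,0,0],"grip":1},{"linear":[1.1,0,0],"dr":[48,0,0],"grip":1},{"linear":[1.3,0,0],"dr":[56,0,0],"grip":1},{"linear":[1.4,0,0],"dr":[64,0,0],"grip":1}]'
python3 -c "
from h import *
st();print(np.round(r.observe()['torque'],2))"
python3 -m jog '[{"linear":[0.2,0,0],"dr":[8,0,0],"grip":1},{"linear":[0.4,0,0],"dr":[16,0,0],"grip":1},{"linear":[0.6,0,0],"dr":[24,0,0],"grip":1},{"linear":[0.7,0,0],"dr":[30,0,0],"grip":1}]'
python3 -c "
from h import *
st();print(np.round(r.observe()['torque'],2))"
```

```text
time: 46.2
eef_pos: [0.5466, -0.0322, 0.0795]
ee_rot: [[0.001, 0.881, 0.474], [-0.001, 0.474, -0.88], [-1.0, 0.001, 0.002]]
wrist_force: [-3.3, -1.1, 5.1]
finger_gap: 0.009
time: 46.4
eef_pos: [0.5467, -0.0322, 0.0794]
ee_rot: [[0.002, 0.88, 0.474], [-0.001, 0.474, -0.88], [-1.0, 0.001, 0.002]]
wrist_force: [-4.8, -2.3, 6.9]
finger_gap: 0.0087
t 46.4 tcp [ 0.5467 -0.0322  0.0794] yaw -61.7 F [-4.8 -2.3  6.9] gap 0.0087 q [ -9.   7. 103.  -0.  71. -37.]
[-0.33  0.83 -0.02]
time: 47.2
eef_pos: [0.546, -0.0323, 0.0779]
ee_rot: [[0.0, 0.809, -0.588], [-0.001, -0.588, -0.809], [-1.0, 0.001, 0.001]]
wrist_force: [-8.6, -1.8, 8.4]
finger_gap: 0.0091
t 47.2 tcp [ 0.546  -0.0323  0.0779] yaw -126.0 F [-8.6 -1.8  8.4] gap 0.0091 q [ -9.   7. 103.  -0.  71.  27.]
[-0.56  1.54  0.07]
time: 47.6
eef_pos: [0.5457, -0.0321, 0.0772]
ee_rot: [[-0.0, 0.407, -0.914], [-0.001, -0.914, -0.407], [-1.0, 0.001, 0.001]]
wrist_force: [-9.8, -1.8, 10.5]
finger_gap: 0.0089
t 47.6 tcp [ 0.5457 -0.0321  0.0772] yaw -156.0 F [-9.8 -1.8 10.5] gap 0.0089 q [ -9.   7. 103.  -0.  71.  57.]
[-0.47  1.92 -0.01]
```

```bash

python3 -m jog '[{"linear":[0.1,0,0],"dr":[6,0,0],"grip":1},{"linear":[0.3,0,0],"dr":[12,0,0],"grip":1},{"linear":[0.3,0,0],"dr":[12,0,0],"grip":1}]'
python3 -c "
from h import *
st();print(np.round(r.observe()['torque'],2))"
python3 -m jog '[{"linear":[0.1,0,0],"dr":[5,0,0],"grip":1},{"linear":[0.1,0,0],"dr":[5,0,0],"grip":1}]'
python3 -c "
from h import *
st();print(np.round(r.observe()['torque'],2))"
python3 -m jog '[{"linear":[0,0,0],"dr":[3,0,0],"grip":1},{"linear":[0,0,0],"dr":[3,0,0],"grip":1}]'
python3 -c "
from h import *
st();print(np.round(r.observe()['torque'],2))"
python3 -m jog '[{"linear":[0,0,0],"dr":[3,0,0],"grip":1},{"linear":[0,0,0],"dr":[3,0,0],"grip":1}]'
python3 -c "
from h import *
st();print(np.round(r.observe()['torque'],2))"
```

```text
time: 47.9
eef_pos: [0.5457, -0.0319, 0.0769]
ee_rot: [[-0.0, 0.209, -0.978], [-0.0, -0.978, -0.209], [-1.0, 0.0, 0.001]]
wrist_force: [-10.1, -1.4, 11.6]
finger_gap: 0.009
t 47.9 tcp [ 0.5457 -0.0319  0.0769] yaw -167.9 F [-10.1  -1.4  11.6] gap 0.009 q [ -9.   7. 103.  -0.  71.  69.]
[-0.21  1.79 -0.05]
time: 48.1
eef_pos: [0.5457, -0.0318, 0.0767]
ee_rot: [[-0.0, 0.124, -0.992], [-0.0, -0.992, -0.124], [-1.0, 0.0, 0.001]]
wrist_force: [-9.2, 0.0, 11.0]
finger_gap: 0.009
t 48.1 tcp [ 0.5457 -0.0318  0.0767] yaw -172.9 F [-9.2  0.  11. ] gap 0.009 q [ -9.   7. 103.  -0.  70.  74.]
[-0.16  1.93 -0.02]
time: 48.3
eef_pos: [0.5458, -0.0318, 0.0767]
ee_rot: [[-0.0, 0.075, -0.997], [-0.001, -0.997, -0.075], [-1.0, 0.001, 0.0]]
wrist_force: [-9.1, -0.3, 10.1]
finger_gap: 0.0089
t 48.3 tcp [ 0.5458 -0.0318  0.0767] yaw -175.7 F [-9.1 -0.3 10.1] gap 0.0089 q [ -9.   7. 103.  -0.  70.  77.]
[-0.15  1.69  0.86]
time: 48.5
eef_pos: [0.5458, -0.0318, 0.0768]
ee_rot: [[-0.0, 0.023, -1.0], [-0.001, -1.0, -0.023], [-1.0, 0.001, 0.0]]
wrist_force: [-9.0, -0.5, 10.8]
finger_gap: 0.009
t 48.5 tcp [ 0.5458 -0.0318  0.0768] yaw -178.7 F [-9.  -0.5 10.8] gap 0.009 q [ -9.   7. 103.  -0.  70.  80.]
[-0.14  1.78  1.42]
```

```bash

python3 -m jog '[{"linear":[0,0,0],"dr":[-8,0,0],"grip":1},{"linear":[0,0,0],"dr":[-16,0,0],"grip":1},{"linear":[-0.2,0,0],"dr":[-24,0,0],"grip":1},{"linear":[-0.4,0,0],"dr":[-32,0,0],"grip":1},{"linear":[-0.6,0,0],"dr":[-40,0,0],"grip":1},{"linear":[-0.8,0,0],"dr":[-48,0,0],"grip":1},{"linear":[-1,0,0],"dr":[-56,0,0],"grip":1},{"linear":[-1.2,0,0],"dr":[-64,0,0],"grip":1}]'
python3 -m jog '[{"linear":[-0.2,0,0],"dr":[-8,0,0],"grip":1},{"linear":[-0.4,0,0],"dr":[-16,0,0],"grip":1},{"linear":[-0.5,0,0],"dr":[-24,0,0],"grip":1},{"linear":[-0.7,0,0],"dr":[-31.5,0,0],"grip":1},{"linear":[-0.7,0,0],"dr":[-31.5,0,0],"grip":1},{"linear":[-0.7,0,0],"dr":[-31.5,0,0],"grip":1}]'
python3 -c "
from h import *
st();print(np.round(r.observe()['torque'],2))"
```

```text
time: 49.3
eef_pos: [0.5461, -0.0322, 0.0781]
ee_rot: [[0.001, 0.911, -0.413], [-0.001, -0.413, -0.911], [-1.0, 0.001, 0.001]]
wrist_force: [-7.7, -2.3, 8.2]
finger_gap: 0.0089
time: 49.9
eef_pos: [0.5464, -0.0322, 0.0788]
ee_rot: [[0.001, 0.993, 0.119], [-0.001, 0.119, -0.993], [-1.0, 0.001, 0.001]]
wrist_force: [-6.6, -2.2, 7.9]
finger_gap: 0.0092
t 49.9 tcp [ 0.5464 -0.0322  0.0788] yaw -83.2 F [-6.6 -2.2  7.9] gap 0.0092 q [ -9.   7. 103.  -0.  71. -16.]
[-0.44  1.25  0.1 ]
```

```bash

python3 -m jog '[{"linear":[0,0,0],"dr":[0,0,0],"grip":0.8},{"linear":[0,0,0],"dr":[0,0,0],"grip":0.5},{"linear":[0,0,0],"dr":[0,0,0],"grip":0.5},{"linear":[0,0,0],"dr":[0,0,0],"grip":0.45},{"linear":[-40,0,0],"dr":[0,0,0],"grip":0.45},{"linear":[-85,0,0],"dr":[0,0,0],"grip":0.45},{"linear":[-110,0,0],"dr":[0,0,0],"grip":0.45},{"linear":[-110,0,0],"dr":[0,0,0],"grip":0.45}]'
python3 - <<'E'
from h import *
st()
im,k=wr("w13")
for n,z in(("wing",.084),("jaw_tab_left",.06),("jaw_tab_right",.06)):print(n,[(np.round(d["position"],1).tolist(),round(d["p"],2),onz("wrist",d["position"],z,k)[:2].round(4).tolist()) for d in r.place_of("wrist",n)])
for a,p in blobs(im,"red",100):print(a,p,onz("wrist",p,.115,k).round(4)[:2])
t=r.snapshot("top");s=r.snapshot("side")
for c,m in(("top",t),("side",s)):
    for col,z in(("green",.09),("red",.112)):
        for a,p in blobs(m,col):
            q=onz(c,p,z);
            if q[0]<.66 and abs(q[1])<.35:print(c,col,a,p,q.round(4)[:2])
b=cv2.resize(im[110:310,230:470],None,fx=2,fy=2)
c=cv2.resize(t[100:300,150:480],(480,291))
cv2.imwrite("pics/z13.png",np.vstack([b,c[:200+91]])[:,:,::-1][:600])
E
```

```text
time: 50.7
eef_pos: [0.549, -0.032, 0.1924]
ee_rot: [[0.009, 0.993, 0.119], [-0.001, 0.119, -0.993], [-1.0, 0.009, 0.002]]
wrist_force: [0.2, -0.5, 0.8]
finger_gap: 0.047
t 50.7 tcp [ 0.549  -0.032   0.1924] yaw -83.2 F [ 0.2 -0.5  0.8] gap 0.047 q [ -9.   0.  97.   0.  82. -16.]
wing [([196.7, 317.9], 0.63, [0.5469, -0.0328])]
jaw_tab_left [([107.0, 295.9], 0.77, [0.519, 0.0389])]
jaw_tab_right [([255.2, 301.7], 0.55, [0.5387, -0.1051])]
505 [101.1, 486.6] [0.6647 0.0699]
948 [204.5, 417.2] [ 0.6233 -0.0195]
181 [366.2, 559.7] [ 0.9397 -0.249 ]
top green 91 [198.0, 209.8] [0.5324 0.2381]
top green 92 [226.6, 211.4] [0.4601 0.2294]
top green 96 [254.3, 210.0] [0.3916 0.2285]
side green 25 [160.2, 268.2] [0.5352 0.2469]
side green 34 [167.3, 244.3] [0.4618 0.2376]
side green 31 [173.0, 219.0] [0.3922 0.238 ]
side red 35 [180.1, 347.5] [0.6505 0.0154]
side red 62 [188.8, 346.6] [ 0.6265 -0.0188]
```

View pics/z13.png

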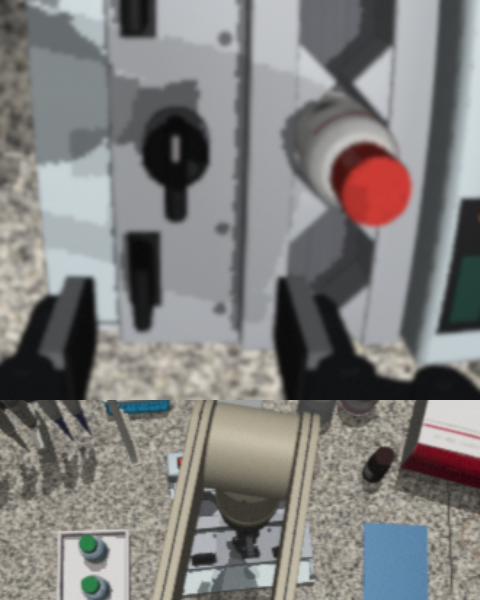

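```bash
python3 -c "
from h import *
print(r.finish_job())"
```

```text
the job is handed in; nothing more can be done
None
```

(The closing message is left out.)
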